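Snap the platform plate onto the orbital shaker

TASK

Put the loose aluminium platform plate back on the orbital shaker: lift it by its bar, lay it over the four studs the right way round, and press it down evenly on its bare edges until every stud has clicked through and the plate sits fully home on all four. Keep the plate near level and press gently, never pushing the shaker's deck down with more than 30 N, and leave the dishes and glassware alone.

Things in the scene. Friction and masses are not known exactly. Their poses are not given: they have to be found in the camera images.
- plate_grip (a point): Centre of the grey lifting bar on the loose aluminium platform plate (165 x 140 x 5 mm, about 0.3 kg, flat on the bench). The bar is 14 mm thick along the plate's x, 70 mm long along y, 30 mm tall over the top face; this point is 20 mm above the plate's underside. x: plate's front to rear edge, y: its left, z up. 8 mm tall rails on its side edges (y = +-68 mm); front and rear edges bare; two black strips beside the bar.
- shaker: The orbital shaker, white, fixed: housing 190 x 170 x 72 mm, a dark deck on rubber mounts, top at 88 mm, with four white snap studs. It stands on levelling feet, up to 6 mm higher from time to time. Origin under its centre, 100 mm below the stud points; x from its front (control panel) to its rear, y to its left, z up. The plate goes on with its x along the shaker's x: rear studs and holes 100 mm apart, front ones 68 mm, so it fits one way round only.
- stud_rear_left (a point): On the rear left stud's axis, where the centre of the hole's underside lies once clicked, at x +60, y +50 mm in the shaker's frame; axes as the shaker's. Every stud: a tapered white pin, 12 mm wide, its tip 15 mm above this point, with a spring barb on its left and right (17 mm over both, sloping above, flat below), standing in a sprung 20 mm rubber washer.
- stud_rear_right (a point): On the rear right stud's axis, where the centre of the hole's underside lies once clicked, at x +60, y -50 mm in the shaker's frame; axes as the shaker's. Laid on loosely, the plate rests on the barbs, about 7 mm above its clicked height. Pressing a hole past its barbs takes about 5 N; then the washers, from 3.3 mm above clicked height, push back harder and harder.
- stud_front_left (a point): On the front left stud's axis, where the centre of the hole's underside lies once clicked, at x -60, y +34 mm in the shaker's frame; axes as the shaker's. The barbs click over a hole only at the very end, at 8 to 10 N per stud (16 to 20 N for two at one edge, over 30 N for all four at once); 1.2 mm lower is a hard stop.
- stud_front_right (a point): On the front right stud's axis, where the centre of the hole's underside lies once clicked, at x -60, y -34 mm in the shaker's frame; axes as the shaker's. A hole let go before its click is lifted back about 3 mm by its washer; a clicked one stays down.
- hole_rear_left (a point): Centre of the plate's rear left 14 mm hole, on the underside, at x +60, y +50 mm in the plate's frame (20 mm below the plate_grip point); axes as the plate's. Clicked home when it lies at the point stud_rear_left.
- hole_rear_right (a point): Centre of the plate's rear right 14 mm hole, on the underside, at x +60, y -50 mm in the plate's frame (20 mm below the plate_grip point); axes as the plate's. Clicked home when it lies at the point stud_rear_right.
- hole_front_left (a point): Centre of the plate's front left 14 mm hole, on the underside, at x -60, y +34 mm in the plate's frame (20 mm below the plate_grip point); axes as the plate's. Clicked home when it lies at the point stud_front_left.
- hole_front_right (a point): Centre of the plate's front right 14 mm hole, on the underside, at x -60, y -34 mm in the plate's frame (20 mm below the plate_grip point); axes as the plate's. Clicked home when it lies at the point stud_front_right.
- deck (a joint): How far the shaker's deck, with its studs, has sunk on its stiff rubber mounts, in m: 0 when bare, 1 mm for each 10 N pushed down on it (the plate's own weight, 2 to 4 N, included). More than 3.3 mm (a push of about 30 N besides the plate) strains the drive.
- dish_a_mid (a point): A closed petri dish of agar, 90 mm wide, 16 mm tall, loose, between the plate and the shaker on the robot's side; its centre. Leave alone.
- dish_b_mid (a point): A second such dish, between the plate and the shaker on the far side; its centre. Leave alone.
- dish_c_mid (a point): A third such dish, beyond the work; its centre. Leave alone.
- dish_d_mid (a point): A stack of three such dishes, 48 mm tall, beyond the work; its centre. Leave alone.
- vial: An amber glass vial, 26 mm wide, 50 mm tall, standing between the plate and the shaker; centre of its underside. Leave alone.
- bottle: An amber reagent bottle, 64 mm wide, 120 mm tall, at the robot's left; centre of its underside. Leave alone.
- beaker: A glass beaker, 68 mm wide, 85 mm tall, at the robot's right; centre of its underside. Leave alone.
Mind the look-alikes: they are no part of the job. Leave any orange look-alike of the part that bears plate_grip alone.

How it is judged:
By the outcome, as a careful person would: the job done as asked, in the order asked, and still so for the second after the job is handed in, with the robot touching nothing.
It also fails if it takes over 62 s, if anything falls off the work surface, if the arm or the gripper's body presses on something with over 40 N, if the wrist force passes 120 N, or if a joint passes its speed limit or range.

ROBOT

A 6-joint arm with a two-finger parallel gripper is mounted at the origin on the work surface. World frame = base frame: x ahead of the robot, y to its left, z up, the work surface at z = 0. Lengths are in mm, angles in rad, forces in N, time in s.
With the tool pointing down it reaches from about 350 to 800 mm from the base axis. Payload 7.3 kg.
Tool frame: the origin (TCP) lies midway between the tips of the shut fingers; the grasp point (between the pads) lies 19 mm behind it; z points along the fingers, y is the direction in which the jaws open and shut (so a half turn about z gives the same grasp; the last joint's range is limited). The gripper opens to 85 mm and grips with 20 to 120 N. Pads are 22 mm wide; open, the fingers measure 114 mm over their backs; the gripper's body (76 mm by 85 mm) begins 54 mm behind the grasp point. The pads swing forward as they close: fully open they stand 13 mm farther back than shut.
Start: joints at [-1.392, 0.342, 1.524, -0, 1.275, -0.146], TCP at [167.56, -497.562, 231.322] pointing down, gripper open.
Joint ranges: [-2.53, 2.53], [-0.77, 2.02], [0.04, 2.7], [-1, 4.14], [0.28, 2.66], [-3.11, 3.11]. Speed limits (rad/s): [2.57, 2.57, 3.14, 3.14, 3.14, 3.14].

INTERFACE

Orientations are given as a rotation vector (axis times angle).
In Python, from plant import state, read_camera, camera_params, close_job gives the robot as it stands. The module is installed in compiled form; this text tells all that it offers.
- The arm moves only by the tool jog_arm, never from a script. Its arguments are lists of equal length, an entry for each row: "dp": the shift along the tool's x, y, z in units of 30 mm (1.0 is 30 mm), a list of three; "rotation": the turn, a rotation vector about the tool's x, y, z in units of 8 degrees (1.0 is 8 degrees), a list of three. A call has 1 to 10 rows; each row shifts and turns the pose as measured when the row begins, along the tool's axes as they then stand; what a row does not reach is not made up. A row lasts 1/10 s, in which the tool goes at most 50 mm and 8.59 degrees, less where a joint would pass 70% of its speed; a pose out of reach is approached as far as the arm can. A call with a number of a shift or a turn outside -1 to 1 is refused whole. A call with a gripper value outside its range is refused whole. "fingers" is the closure, from -1 (fully open) to 1 (shut), set as the call begins (left out, the last holds). The fingers move at their own pace and stop on an object; "newtons" is the grip in N (left out, the last holds). Time passes only in rows, so rows that do not move let the fingers close. It gives the time, the measured TCP pose, the force and the opening at its end, in the units of the state.
- state(): the state, without advancing time (a new reading comes with each control period).
- read_camera(name): name is "scene" or "top" or "wrist"; returns the picture (420x560x3 uint8, red, green, blue); there is no depth.
- camera_params(name): a dict with "K" (3x3 intrinsics, pixels), "R" (3x3) and "t" (3): a world point X has camera coordinates R X + t; the wrist camera has in their place "mount" (4x4, takes a point from camera to tool coordinates, whose origin is the TCP and whose axes are the flange's). Camera axes: x right, y down, z forward; pixel columns grow to the right and rows downward; lengths in mm; the calibration is good to about 2 mm. A picture is of the moment at which its call begins: read the wrist's pose just before it. camera_params takes no time and is no camera call.
- close_job(): hands the job in, once; it reports no verdict.
The state is a dict: "time_s": time; "q": joint angles; "joint_vel": joint speeds; "joint_efforts": joint torques, N m; "tcp_pos": TCP position; "tcp_rot": TCP orientation; "contact_force": force on the tool from outside, world axes, zero at the start; "ft_torque": the same for the moment, N m; "gripper_width": finger opening in mm.
Only numpy, scipy, OpenCV 4.12 (cv2) and the standard library are available. Lean on these libraries where they do the work, as an engineer would, in place of code of your own. Each camera call takes 0.05 s, during which the arm holds its last target.

## Working session

There is one attempt and no reset: what is moved stays moved. The work goes in short steps, Python scripts to look and compute and a tool call to move; the robot and the scene stay as the last step left them, time stands still between calls to the robot, and variables do not carry over. Pictures are saved under pics/ and viewed, and the job is handed in when it is done.

Besides the shell and the picture viewer there is one more tool, called after "Emit:" as name(argument=value, ...), one argument or row to a line, values as JSON. jog_arm: Moves the arm, as the interface text tells. Shifts and turns lie within -1 to 1; 1 stands for 30 mm of shift or 8 degrees of turn. Its arguments: {"type":"object","properties":{"dp":{"type":"array","items":{"type":"array","items":{"type":"number"}}},"rotation":{"type":"array","items":{"type":"array","items":{"type":"number"}}},"fingers":{"type":"number"},"newtons":{"type":"number"}},"required":["dp","rotation"]}

```bash
mkdir -p pics; ls; python3 - <<'E'
from plant import *
import cv2,numpy as np
s=state();print(s)
for n in ["scene","top","wrist"]:
    im=read_camera(n);cv2.imwrite(f"pics/{n}0.png",im[:,:,::-1]);print(n,camera_params(n))
E
```

```text
pics
{'time_s': 0.0, 'q': array([-1.39201443e+00,  3.42737514e-01,  1.52503917e+00,  2.50135835e-05,
        1.27535553e+00, -1.46007364e-01]), 'joint_vel': array([-0.00164133,  0.0001022 , -0.0003036 ,  0.00114745, -0.00096345,
       -0.00014831]), 'joint_efforts': array([-2.58022854e-03, -4.33682585e+01, -2.46013016e+01, -3.53315554e-04,
        7.72548403e-03,  1.19603621e-05]), 'tcp_pos': array([ 167.48565583, -497.14951893,  230.61053461]), 'tcp_rot': array([-3.09874091e+00, -5.07678073e-01,  2.05211619e-06]), 'contact_force': array([-1.32326083, -0.11835217,  0.15776961]), 'ft_torque': array([-0.01317375,  0.06826561, -0.03485492]), 'gripper_width': 85.12307405650816}
scene {'K': array([[469.48569443,   0.        , 281.7936552 ],
       [  0.        , 469.48569443, 208.49285369],
       [  0.        ,   0.        ,   1.        ]]), 'R': array([[ 0.5188171 ,  0.85481489, -0.0109688 ],
       [ 0.50895253, -0.31915936, -0.7994402 ],
       [-0.68687418,  0.40918065, -0.60064553]]), 't': array([-281.12614562, -218.14563506, 1547.73496791])}
top {'K': array([[438.10736922,   0.   
[... 153 characters left out ...]
0.99974325,  0.01268649],
       [-0.99864568,  0.01813538, -0.04876383],
       [ 0.04852124, -0.01358484, -0.99872976]]), 't': array([ -13.1989002 ,  535.19581012, 1088.75300365])}
wrist {'K': array([[338.14218424,   0.        , 275.79963496],
       [  0.        , 338.14218424, 209.81830016],
       [  0.        ,   0.        ,   1.        ]]), 'mount': array([[ 6.94460540e-04, -9.53723599e-01, -3.00683910e-01,
         7.72497470e+01],
       [ 9.99999026e-01,  1.02644869e-03, -9.46138022e-04,
        -2.63373217e-01],
       [ 1.21099077e-03, -3.00682960e-01,  9.53723383e-01,
        -1.43855912e+02],
       [ 0.00000000e+00,  0.00000000e+00,  0.00000000e+00,
         1.00000000e+00]])}
```

View pics/scene0.png

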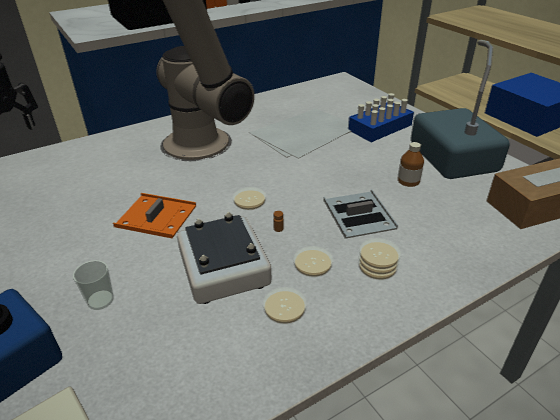

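View pics/top0.png

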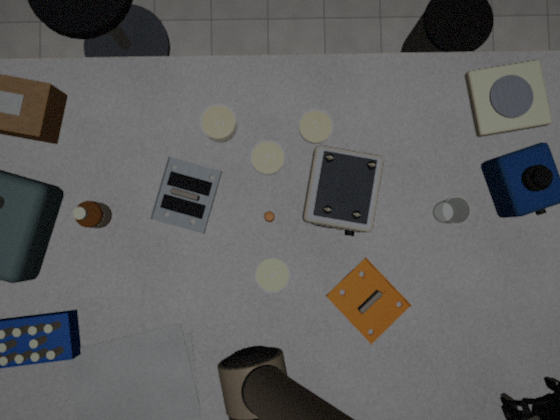

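View pics/wrist0.png

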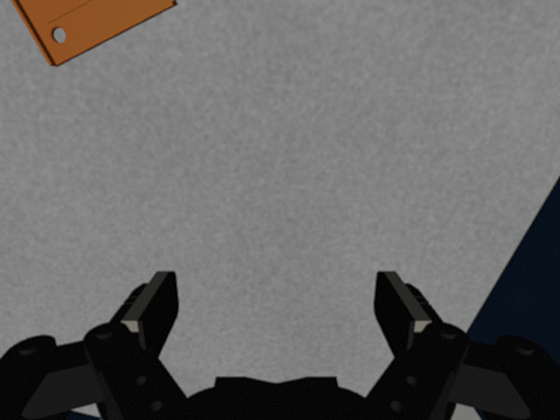

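The top view shows two plates. The grey aluminium one with black strips is at about (187,195), and the orange look-alike is at about (370,300). The grey one fits the description. The shaker is at about (343,188) and the vial at (269,216). I'll enlarge both.

```bash
python3 - <<'E'
import cv2
im=cv2.imread("pics/top0.png")
def crop(im,x,y,w,h,f,n):
    c=cv2.resize(im[y:y+h,x:x+w],None,fx=f,fy=f,interpolation=cv2.INTER_CUBIC)
    c=cv2.convertScaleAbs(c,alpha=1.4,beta=10)
    for i in range(0,w,10): cv2.putText(c,str(x+i),(i*f,8),0,.3,(0,0,255),1); cv2.line(c,(i*f,10),(i*f,14),(0,0,255),1)
    for i in range(0,h,10): cv2.putText(c,str(y+i),(0,i*f+4),0,.3,(0,0,255),1)
    cv2.imwrite(n,c)
crop(im,140,145,95,98,6,"pics/c_plate.png")
crop(im,290,135,105,110,5,"pics/c_shaker.png")
E
```

```text
(no output)
```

View pics/c_plate.png

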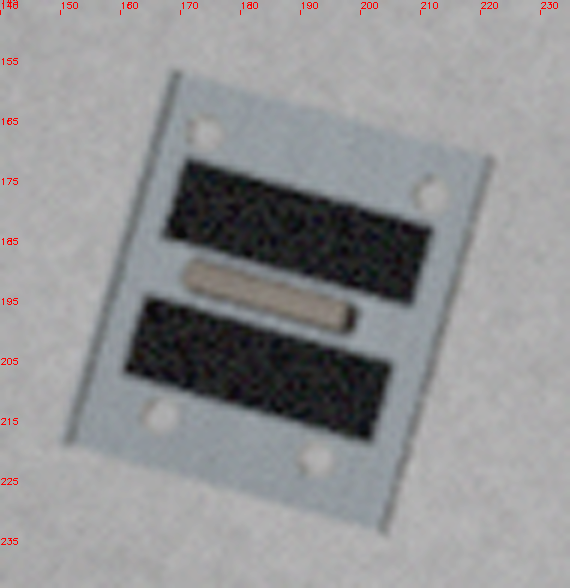

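View pics/c_shaker.png

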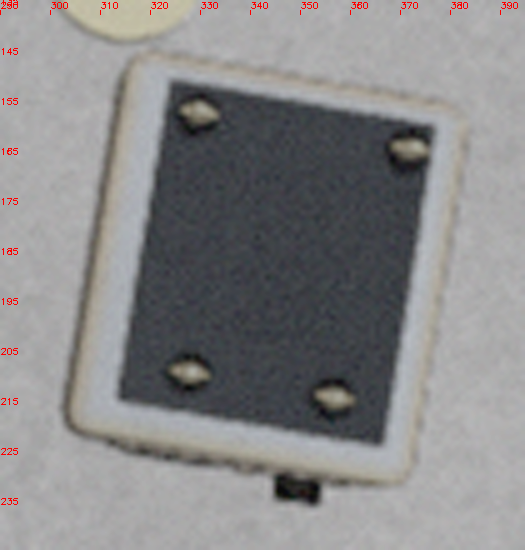

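The grey plate's holes are 39 px apart at the top pair (174,167)/(212,177.5) and 27 px apart at the bottom pair (167,214)/(193,222). So its rear points up in the image, the same way as the shaker. The studs are at (329.8,157.4), (371.8,164.8), (327.6,209.4) and (356.8,214.6).

```bash
cat > h.py <<'E'
import numpy as np, cv2
from scipy.optimize import least_squares
from scipy.spatial.transform import Rotation as Ro
from plant import *
HP=np.array([[60,50],[60,-50],[-60,34],[-60,-34.]])
def cam(n,s=None):
    p=camera_params(n)
    if n!="wrist": return p["K"],p["R"],p["t"]
    s=s or state(); T=np.eye(4);T[:3,:3]=Ro.from_rotvec(s["tcp_rot"]).as_matrix();T[:3,3]=s["tcp_pos"]
    M=np.linalg.inv(T@p["mount"]); return p["K"],M[:3,:3],M[:3,3]
def proj(c,X):
    K,R,t=c; u=(np.atleast_2d(X)@R.T+t)@K.T; return u[:,:2]/u[:,2:]
def ray(c,px,z):
    K,R,t=c; o=-R.T@t; d=R.T@np.linalg.inv(K)@np.r_[px,1]; return o+d*(z-o[2])/d[2]
def pts(p,z,P=HP):
    a=p[2];R=np.array([[np.cos(a),-np.sin(a)],[np.sin(a),np.cos(a)]])
    return np.c_[P@R.T+p[:2],np.full(len(P),z)]
def fit(c,px,z,idx=range(4),P=HP):
    idx=list(idx);px=np.array(px,float);W=np.array([ray(c,q,z)[:2] for q in px])
    r=least_squares(lambda p:(pts(p,z,P[idx])[:,:2]-W).ravel(),[*W.mean(0),0.])
    return r.x,r.fun.reshape(-1,2)
def crop(im,x,y,w,h,f,n):
    c=cv2.resize(im[y:y+h,x:x+w],None,fx=f,fy=f,interpolation=cv2.INTER_CUBIC)
    c=cv2.convertScaleAbs(c,alpha=1.3,beta=10)
    for i in range(0,w,10): cv2.putText(c,str(x+i),(i*f,8),0,.3,(0,0,255),1); cv2.line(c,(i*f,10),(i*f,14),(0,0,255),1)
    for i in range(0,h,10): cv2.putText(c,str(y+i),(0,i*f+4),0,.3,(0,0,255),1)
    cv2.imwrite(n,c)
def snap(n,f):
    s=state(); im=read_camera(n)[:,:,::-1].copy(); cv2.imwrite(f,im); return s,im
E
python3 - <<'E'
from h import *
c=cam("top")
np.set_printoptions(precision=2,suppress=True)
p,r=fit(c,[(174.2,167),(212,177.5),(167,214.2),(192.8,221.7)],4);print(p,np.degrees(p[2]),r)
for z in (108,114):
    p,r=fit(c,[(329.8,157.4),(371.8,164.8),(327.6,209.4),(356.8,214.6)],z);print(z,p,np.degrees(p[2]),r)
for n,q,z in (("vial",(269,216),50),("a",(272,276),16),("b",(268,157),16),("c",(316,126),16),("d",(219,122),48),("bottle",(90,214),60),("beaker",(452,210),40)): print(n,ray(c,q,z))
E
```

```text
[585.14 207.78  -0.29] -16.636967301725154 [[-0.23  0.13]
 [-0.4  -0.12]
 [-0.03  0.14]
 [ 0.66 -0.15]]
108 [ 588.76 -181.17   -0.19] -11.065476973996237 [[ 0.21  0.55]
 [-0.11 -0.56]
 [-0.13 -0.16]
 [ 0.03  0.16]]
114 [ 588.12 -180.14   -0.19] -11.065477562123407 [[ 0.61  0.77]
 [ 0.19 -0.91]
 [-0.44  0.11]
 [-0.36  0.03]]
vial [526.22  -0.57  50.  ]
a [377.98  -5.14  16.  ]
b [676.7   -0.45  16.  ]
c [ 753.88 -123.53   16.  ]
d [759.59 118.11  48.  ]
bottle [538.41 427.78  60.  ]
beaker [ 533.22 -452.07   40.  ]
```

Both fits agree to within 1 mm: plate at (585, 208) and -16.6°, shaker at (588.5, -180.7) and -11.1°. I'll take a wrist look at the studs first, with the tool already oriented so tool y lies along the shaker's x, and then go to the plate. A planning helper comes first.

```bash
cat >> h.py <<'E'
def toolR(a):  # tool down, tool y along world angle a (rad)
    y=np.array([np.cos(a),np.sin(a),0]);z=np.array([0,0,-1.]);return np.c_[np.cross(y,z),y,z]
def plan(target,a,n):
    "rows to go to TCP target, tool y at angle a, n rows, interleaved; printed in units"
    s=state();R=Ro.from_rotvec(s["tcp_rot"]);T=Ro.from_matrix(toolR(a))
    w=(R.inv()*T).as_rotvec();d=np.array(target)-s["tcp_pos"]
    dp=[];
    for i in range(n):
        Ri=R*Ro.from_rotvec(w*i/n); dp.append((Ri.inv().apply(d/n)/30).round(3).tolist())
    print("rot/row",(np.degrees(w)/8/n).round(3).tolist(),"tot deg",np.degrees(w).round(2),"d",d.round(1))
    print("dp",dp)
E
python3 - <<'E'
from h import *
plan((588.5,-181,200),np.radians(-11.07),20)
E
```

```text
rot/row [-0.0, -0.0, -0.377] tot deg [-5.000e-02 -4.000e-02 -6.032e+01] d [421.  316.3 -30.8]
dp [[0.833, -0.276, 0.052], [0.847, -0.231, 0.052], [0.858, -0.186, 0.052], [0.866, -0.141, 0.052], [0.872, -0.095, 0.052], [0.876, -0.049, 0.052], [0.878, -0.003, 0.052], [0.877, 0.043, 0.052], [0.873, 0.089, 0.051], [0.867, 0.135, 0.051], [0.859, 0.18, 0.051], [0.848, 0.225, 0.051], [0.835, 0.27, 0.051], [0.82, 0.313, 0.051], [0.802, 0.356, 0.051], [0.782, 0.398, 0.051], [0.76, 0.438, 0.051], [0.736, 0.478, 0.051], [0.71, 0.516, 0.051], [0.682, 0.552, 0.051]]
```

Emit:
jog_arm(
  dp=[
    [0.83, -0.28, 0],
    [0.85, -0.23, 0],
    [0.86, -0.19, 0],
    [0.87, -0.14, 0],
    [0.87, -0.1, 0],
    [0.88, -0.05, 0],
    [0.88, 0, 0],
    [0.88, 0.04, 0],
    [0.87, 0.09, 0],
    [0.87, 0.14, 0],
  ],
  rotation=[
    [0, 0, -0.377],
    [0, 0, -0.377],
    [0, 0, -0.377],
    [0, 0, -0.377],
    [0, 0, -0.377],
    [0, 0, -0.377],
    [0, 0, -0.377],
    [0, 0, -0.377],
    [0, 0, -0.377],
    [0, 0, -0.377],
  ],
)

```text
time_s: 1.15
tcp_pos: [381.6, -331.9, 227.9]
tcp_rot: [-2.846, -1.314, 0.001]
contact_force: [-0.7, 0.5, 0.2]
gripper_width: 85.6
```

```bash
python3 - <<'E'
from h import *
plan((588.5,-181,200),np.radians(-11.07),10)
E
```

```text
rot/row [-0.004, -0.003, -0.367] tot deg [ -0.33  -0.23 -29.34] d [206.9 150.9 -27.9]
dp [[0.83, 0.2, 0.094], [0.819, 0.242, 0.094], [0.805, 0.283, 0.093], [0.79, 0.324, 0.093], [0.772, 0.364, 0.093], [0.753, 0.403, 0.093], [0.731, 0.441, 0.093], [0.708, 0.478, 0.093], [0.682, 0.513, 0.093], [0.655, 0.547, 0.093]]
```

Emit:
jog_arm(
  dp=[
    [0.83, 0.2, 0.09],
    [0.82, 0.24, 0.09],
    [0.805, 0.28, 0.09],
    [0.79, 0.32, 0.09],
    [0.77, 0.36, 0.09],
    [0.75, 0.4, 0.09],
    [0.73, 0.44, 0.09],
    [0.71, 0.48, 0.09],
    [0.68, 0.51, 0.1],
    [0.66, 0.55, 0.1],
  ],
  rotation=[
    [0, 0, -0.367],
    [0, 0, -0.367],
    [0, 0, -0.367],
    [0, 0, -0.367],
    [0, 0, -0.367],
    [0, 0, -0.367],
    [0, 0, -0.367],
    [0, 0, -0.367],
    [0, 0, -0.367],
    [0, 0, -0.367],
  ],
)

```text
time_s: 2.15
tcp_pos: [593.5, -170.0, 196.7]
tcp_rot: [-2.393, -2.017, 0.001]
contact_force: [0.2, 0.2, -0.0]
gripper_width: 84.9
```

Emit:
jog_arm(
  dp=[
    [0, 0, 0],
  ],
  rotation=[
    [0, 0, 0],
  ],
)

```text
time_s: 2.25
tcp_pos: [594.9, -167.7, 195.4]
tcp_rot: [-2.388, -2.021, 0.001]
contact_force: [-0.6, -0.2, 0.5]
gripper_width: 85.5
```

```bash
python3 - <<'E'
from h import *
import pickle
s,im=snap("wrist","pics/w_shaker.png"); pickle.dump(s,open("s_shaker.pkl","wb")); print(s["tcp_pos"],s["tcp_rot"])
c=cam("wrist",s); print(proj(c,pts([588.5,-180.7,-.193],108)))
E
```

```text
[ 594.92830612 -167.72002135  195.43609965] [-2.38814999e+00 -2.02054352e+00  8.49909067e-04]
[[359.79316132 169.73220016]
 [346.92900597 297.31911517]
 [187.24837983 187.26013155]
 [191.61965072 274.13039531]]
```

View pics/w_shaker.png

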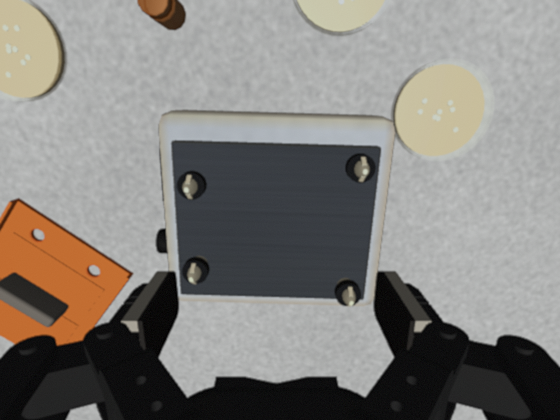

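The wrist view shows all four studs on the dark deck, near (190,186), (361,169), (194,271) and (348,292). I'll zoom in on them.

```bash
python3 - <<'E'
from h import *
im=cv2.imread("pics/w_shaker.png")
T=[]
for i,(x,y) in enumerate([(340,148),(327,272),(170,166),(174,250)]):
    crop(im,x,y,40,40,9,"pics/t.png"); T.append(cv2.imread("pics/t.png"))
cv2.imwrite("pics/w_st.png",np.vstack([np.hstack([T[2],T[0]]),np.hstack([T[3],T[1]])])[:, :])
print(T[0].shape)
E
python3 -c "
import cv2;i=cv2.imread('pics/w_st.png');cv2.imwrite('pics/w_st.png',cv2.resize(i,(600,600)))"
```

```text
(360, 360, 3)
```

View pics/w_st.png

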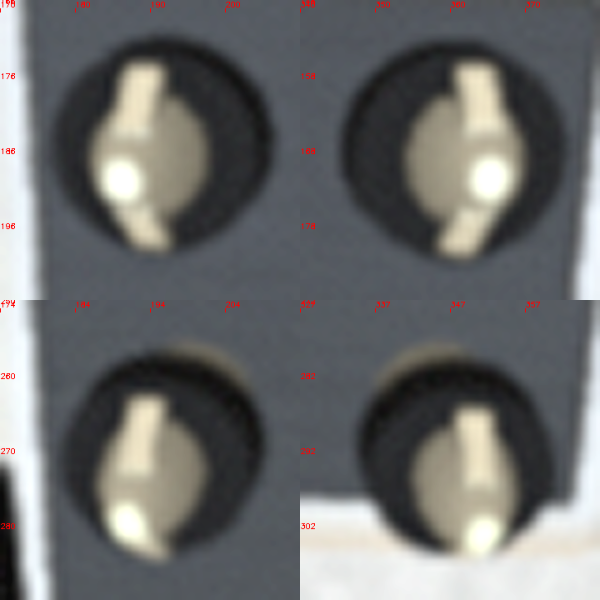

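```bash
python3 - <<'E'
from h import *
import pickle
np.set_printoptions(precision=2,suppress=True)
s=pickle.load(open("s_shaker.pkl","rb"));c=cam("wrist",s)
tip=[(365.3,172),(351.4,303.3),(186.3,190),(190.9,279.7)]
wash=[(360.4,167.7),(347.7,292.7),(191.9,185.2),(195.7,270.8)]
for nm,px,zz in (("tip",tip,(112,115,117,119,121)),("wash",wash,(96,100,103,106,109))):
    for z in zz:
        p,r=fit(c,px,z);print(nm,z,p,np.degrees(p[2]),np.sqrt((r**2).mean()))
# combined free z
W=[]
def f(v):
    return np.r_[(proj(c,pts(v[:3],v[3]+115))-tip).ravel()]
r=least_squares(f,[588,-181,-.19,0]);print(r.x,r.fun.reshape(-1,2))
# scene cam
cs=cam("scene"); ct=cam("top"); print(proj(cs,pts([588.5,-180.7,-.193],115)),proj(cs,pts([588.5,-180.7,-.193],121)))
E
```

```text
tip 112 [ 589.76 -182.72   -0.19] -11.03615769402724 1.0972086409017183
tip 115 [ 590.02 -181.54   -0.19] -11.03616010570055 0.3997894495407425
tip 117 [ 590.19 -180.75   -0.19] -11.036159081668366 0.09222803125311772
tip 119 [ 590.36 -179.96   -0.19] -11.036159045507755 0.5412381289887038
tip 121 [ 590.53 -179.18   -0.19] -11.036157261306169 1.006543447414814
wash 96 [ 589.77 -183.02   -0.19] -10.91558633280791 1.3367178934163173
wash 100 [ 590.08 -181.54   -0.19] -10.915591934999794 0.4786023236709363
wash 103 [ 590.32 -180.44   -0.19] -10.915589860124937 0.26108156888995504
wash 106 [ 590.56 -179.33   -0.19] -10.915588745429869 0.8779346508387458
wash 109 [ 590.8  -178.22   -0.19] -10.915580415089094 1.5286847879390366
[ 590.16 -180.87   -0.19    1.71] [[-0.04 -0.1 ]
 [-0.02  0.14]
 [ 0.02  0.06]
 [ 0.04 -0.08]]
[[250.83 242.4 ]
 [203.17 254.12]
 [228.23 211.22]
 [198.38 217.91]] [[250.68 240.19]
 [202.83 251.89]
 [228.02 209.09]
 [198.06 215.77]]
```

The tip fit is good to 0.1 mm: shaker at (590.2, -180.9), -11.04°, and about 1.7 mm raised. Next is the plate, viewed from the same relative pose.

```bash
python3 - <<'E'
from h import *
plan((591,220,95),np.radians(-16.64),16)
E
```

```text
rot/row [-0.005, -0.003, 0.055] tot deg [-0.67 -0.39  7.  ] d [  -2.9  388.7 -100.6]
dp [[0.796, -0.139, 0.217], [0.795, -0.145, 0.217], [0.794, -0.152, 0.216], [0.793, -0.158, 0.216], [0.792, -0.164, 0.215], [0.79, -0.17, 0.215], [0.789, -0.176, 0.214], [0.788, -0.183, 0.214], [0.787, -0.189, 0.213], [0.785, -0.195, 0.213], [0.784, -0.201, 0.212], [0.782, -0.207, 0.212], [0.781, -0.213, 0.211], [0.779, -0.219, 0.211], [0.778, -0.225, 0.21], [0.776, -0.232, 0.21]]
```

Emit:
jog_arm(
  dp=[
    [0.9, -0.16, 0],
    [0.9, -0.16, 0],
    [0.9, -0.17, 0],
    [0.9, -0.18, 0.1],
    [0.9, -0.18, 0.1],
    [0.9, -0.19, 0.2],
    [0.9, -0.2, 0.2],
    [0.9, -0.21, 0.2],
    [0.9, -0.21, 0.2],
    [0.9, -0.22, 0.2],
  ],
  rotation=[
    [-0.01, -0.005, 0.08],
    [-0.01, -0.005, 0.08],
    [-0.01, -0.005, 0.08],
    [-0.01, -0.005, 0.08],
    [-0.01, -0.005, 0.08],
    [-0.01, -0.005, 0.08],
    [-0.01, -0.005, 0.08],
    [-0.01, -0.005, 0.08],
    [-0.01, -0.005, 0.08],
    [-0.01, -0.005, 0.08],
  ],
)

```text
time_s: 3.3
tcp_pos: [594.8, 102.8, 160.2]
tcp_rot: [2.533, 1.851, -0.005]
contact_force: [0.0, -0.8, 0.7]
gripper_width: 85.4
```

```bash
python3 - <<'E'
from h import *
plan((591,220,95),np.radians(-16.64),5)
E
```

```text
rot/row [0.002, 0.008, -0.026] tot deg [ 0.09  0.31 -1.05] d [ -3.8 117.2 -65.2]
dp [[0.739, -0.262, 0.43], [0.74, -0.259, 0.431], [0.74, -0.256, 0.432], [0.741, -0.254, 0.433], [0.741, -0.251, 0.434]]
```

Emit:
jog_arm(
  dp=[
    [0.7, -0.25, 0.35],
    [0.7, -0.25, 0.35],
    [0.7, -0.25, 0.4],
    [0.6, -0.22, 0.4],
    [0.45, -0.16, 0.3],
    [0, 0, 0],
  ],
  rotation=[
    [0, 0.01, -0.03],
    [0, 0.01, -0.03],
    [0, 0.01, -0.03],
    [0, 0.01, -0.02],
    [0, 0, -0.01],
    [0, 0, 0],
  ],
)

```text
time_s: 3.9
tcp_pos: [588.4, 203.4, 104.0]
tcp_rot: [2.525, 1.866, -0.002]
contact_force: [0.2, -1.0, 0.0]
gripper_width: 85.7
```

```bash
python3 - <<'E'
from h import *
import pickle
s,im=snap("wrist","pics/w_plate.png"); pickle.dump(s,open("s_plate.pkl","wb")); print(s["tcp_pos"],s["tcp_rot"])
c=cam("wrist",s); P=proj(c,pts([585.14,207.8,-.2904],5)); print(P)
T=[]
for i in (2,0,3,1):
    x,y=(P[i]-20).astype(int); print(i,x,y)
    crop(im,x,y,40,40,9,"pics/t.png"); T.append(cv2.imread("pics/t.png"))
cv2.imwrite("pics/w_h.png",cv2.resize(np.vstack([np.hstack(T[:2]),np.hstack(T[2:])]),(600,600)))
E
```

```text
[588.37079291 203.35984571 103.9525698 ] [ 2.52541057e+00  1.86562374e+00 -2.49798277e-03]
[[354.02576393 138.27699107]
 [346.14042232 266.28308522]
 [185.99341636 162.07843567]
 [193.59916587 248.76757585]]
2 165 142
0 334 118
3 173 228
1 326 246
```

View pics/w_plate.png

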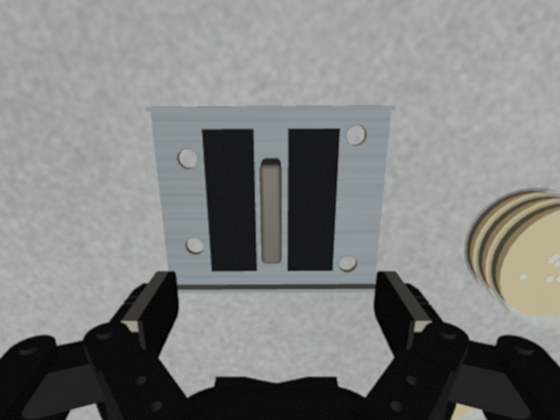

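View pics/w_h.png

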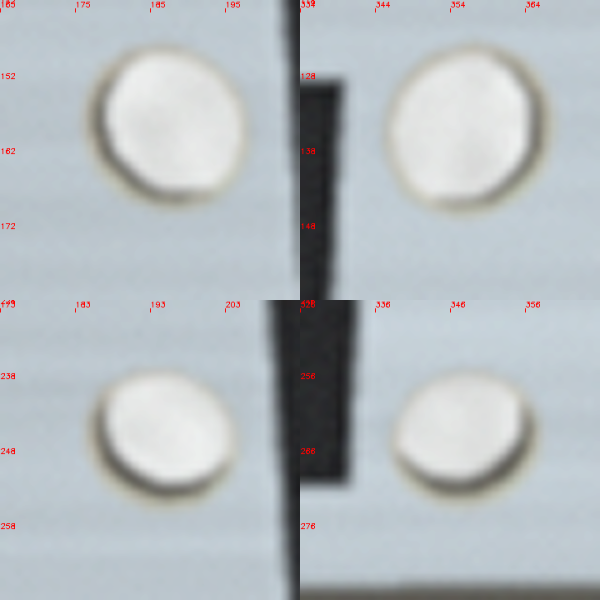

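```bash
python3 - <<'E'
from h import *
import pickle
np.set_printoptions(precision=3,suppress=True)
s=pickle.load(open("s_plate.pkl","rb"));c=cam("wrist",s)
px=[(356.3,135.2),(347.9,264.3),(187.3,158.9),(194.5,246.3)]
r=least_squares(lambda v:(proj(c,pts(v[:3],v[3]))-px).ravel(),[585,208,-.29,5]);print(r.x,np.degrees(r.x[2]),r.fun.reshape(-1,2))
p,q=fit(c,px,5);print(p,np.degrees(p[2]),q)
p,q=fit(c,px,4);print(p)
# bar top ends
b=np.array([[0,35],[0,-35.]]);print(proj(c,pts(p,35,b)),proj(c,pts(p,5,b)))
g=p[:2]
plan((g[0],g[1],12),p[2],6)
plan((g[0],g[1],60),p[2],3)
E
```

```text
[586.952 209.647  -0.293   5.776] -16.765015819218487 [[ 0.042  0.046]
 [-0.025 -0.036]
 [-0.087 -0.02 ]
 [ 0.073  0.007]]
[586.872 209.428  -0.293] -16.767157013786882 [[-0.21  -0.142]
 [-0.154  0.243]
 [ 0.098 -0.128]
 [ 0.266  0.028]]
[586.772 209.147  -0.293]
[[270.303 164.983]
 [271.295 264.957]] [[270.963 157.644]
 [271.795 247.367]]
rot/row [0.002, 0.003, -0.007] tot deg [ 0.09  0.13 -0.35] d [ -2.1   6.6 -92.7]
dp [[0.033, -0.023, 0.515], [0.033, -0.023, 0.515], [0.033, -0.022, 0.515], [0.032, -0.022, 0.515], [0.032, -0.022, 0.515], [0.032, -0.022, 0.515]]
rot/row [0.004, 0.005, -0.015] tot deg [ 0.09  0.13 -0.35] d [ -2.1   6.6 -44.7]
dp [[0.065, -0.045, 0.496], [0.064, -0.044, 0.496], [0.064, -0.044, 0.496]]
```

The wrist fit gives the plate at (586.95, 209.6), -16.77°, with height reading 0.8 mm high. The same bias puts the shaker about 1 mm up. I'll descend onto the bar.

Emit:
jog_arm(
  dp=[
    [0.05, -0.03, 0.5],
    [0.05, -0.03, 0.7],
    [0.05, -0.03, 0.7],
    [0.03, -0.02, 0.5],
    [0, 0, 0.25],
    [0, 0, 0.1],
    [0, 0, 0],
  ],
  rotation=[
    [0, 0, -0.01],
    [0, 0, -0.01],
    [0, 0.01, -0.01],
    [0.01, 0.01, -0.01],
    [0, 0, 0],
    [0, 0, 0],
    [0, 0, 0],
  ],
)

```text
time_s: 4.65
tcp_pos: [592.9, 200.6, 26.0]
tcp_rot: [2.524, 1.859, 0.013]
contact_force: [0.2, 0.2, -0.4]
gripper_width: 85.5
```

```bash
python3 - <<'E'
from h import *
plan((586.95,209.6,10),-.2926,1)
E
```

```text
rot/row [0.073, -0.02, -0.063] tot deg [ 0.58 -0.16 -0.5 ] d [ -6.   9. -16.]
dp [[0.227, -0.284, 0.531]]
```

Emit:
jog_arm(
  dp=[
    [0.1, -0.12, 0.1],
    [0.1, -0.12, 0.1],
    [0.05, -0.05, 0.1],
    [0, 0, 0.05],
    [0, 0, 0],
  ],
  rotation=[
    [0.03, -0.01, -0.02],
    [0.02, -0.01, -0.02],
    [0.02, 0, -0.02],
    [0, 0, 0],
    [0, 0, 0],
  ],
)

```text
time_s: 5.15
tcp_pos: [587.9, 211.4, 17.4]
tcp_rot: [2.52, 1.873, 0.006]
contact_force: [-0.3, -0.0, 0.8]
gripper_width: 85.3
```

```bash
python3 - <<'E'
from h import *
plan((586.95,209.6,10),-.2926,1)
E
```

```text
rot/row [0.025, -0.013, 0.004] tot deg [ 0.2  -0.1   0.03] d [-0.9 -1.8 -7.4]
dp [[-0.067, -0.013, 0.246]]
```

Emit:
jog_arm(
  dp=[
    [-0.03, -0.01, 0.08],
    [-0.03, 0, 0.08],
    [0, 0, 0.07],
    [0, 0, 0],
    [0, 0, 0],
  ],
  rotation=[
    [0.01, -0.01, 0],
    [0.01, -0.005, 0],
    [0, 0, 0],
    [0, 0, 0],
    [0, 0, 0],
  ],
)

```text
time_s: 5.65
tcp_pos: [587.1, 209.5, 9.9]
tcp_rot: [2.52, 1.874, -0.0]
contact_force: [-0.0, 0.2, -0.1]
gripper_width: 85.6
```

```bash
python3 - <<'E'
from h import *
plan((586.95,209.6,10),-.2926,1)
E
```

```text
rot/row [0.004, 0.004, 0.003] tot deg [0.03 0.03 0.03] d [-0.2  0.1  0.1]
dp [[0.001, -0.006, -0.005]]
```

Emit:
jog_arm(
  dp=[
    [0, 0, 0],
    [0, 0, 0],
    [0, 0, 0],
    [0, 0, 0],
    [0, 0, 0],
    [0, 0, 0],
    [0, 0, 0],
    [0, 0, 0],
  ],
  rotation=[
    [0, 0, 0],
    [0, 0, 0],
    [0, 0, 0],
    [0, 0, 0],
    [0, 0, 0],
    [0, 0, 0],
    [0, 0, 0],
    [0, 0, 0],
  ],
  fingers=1,
  newtons=50,
)

```text
time_s: 6.45
tcp_pos: [587.2, 209.5, 10.2]
tcp_rot: [2.521, 1.874, 0.0]
contact_force: [1.0, 0.8, 0.3]
gripper_width: 12.8
```

Emit:
jog_arm(
  dp=[
    [0, 0, -0.1],
    [0, 0, -0.2],
    [0, 0, -0.4],
    [0, 0, -0.6],
    [0, 0, -0.6],
    [0, 0, -0.6],
    [0, 0, -0.6],
    [0, 0, -0.6],
    [0, 0, -0.4],
    [0, 0, -0.1],
  ],
  rotation=[
    [0, 0, 0],
    [0, 0, 0],
    [0, 0, 0],
    [0, 0, 0],
    [0, 0, 0],
    [0, 0, 0],
    [0, 0, 0],
    [0, 0, 0],
    [0, 0, 0],
    [0, 0, 0],
  ],
)

```text
time_s: 7.45
tcp_pos: [586.0, 209.4, 145.6]
tcp_rot: [2.521, 1.874, -0.002]
contact_force: [0.6, -0.8, -2.6]
gripper_width: 13.0
```

```bash
python3 - <<'E'
from h import *
s,im=snap("wrist","pics/w_held.png");print(s["tcp_pos"],s["contact_force"],s["gripper_width"])
plan((590.2,-180.9,160),np.radians(-11.04),16)
E
```

```text
[586.00918119 209.37084035 145.63032824] [ 0.60863939 -0.80660303 -2.62827954] 12.952483004997221
rot/row [-0.0, 0.0, -0.044] tot deg [-0.03  0.06 -5.7 ] d [   4.1 -390.3   14.5]
dp [[-0.776, 0.242, -0.029], [-0.778, 0.238, -0.029], [-0.779, 0.233, -0.03], [-0.781, 0.228, -0.03], [-0.782, 0.223, -0.03], [-0.783, 0.218, -0.03], [-0.785, 0.213, -0.03], [-0.786, 0.208, -0.03], [-0.787, 0.204, -0.03], [-0.789, 0.199, -0.03], [-0.79, 0.194, -0.03], [-0.791, 0.189, -0.03], [-0.792, 0.184, -0.03], [-0.793, 0.179, -0.03], [-0.794, 0.174, -0.03], [-0.795, 0.169, -0.03]]
```

View pics/w_held.png

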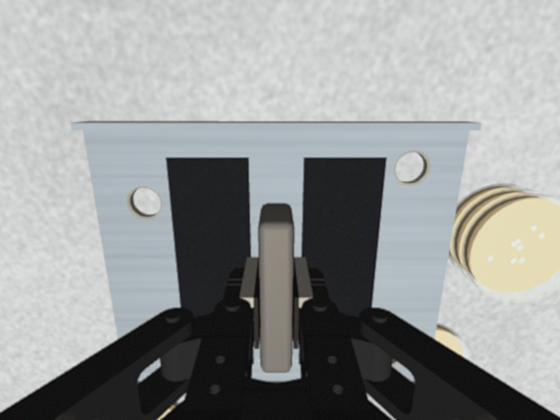

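The plate is held; its left holes show at about (146,201) front and (411,167) rear. I'll measure its pose in the tool.

```bash
python3 - <<'E'
from h import *
im=cv2.imread("pics/w_held.png")
crop(im,126,181,40,40,15,"pics/t.png");a=cv2.imread("pics/t.png")
crop(im,391,147,40,40,15,"pics/t.png");b=cv2.imread("pics/t.png")
cv2.imwrite("pics/w_held_c.png",cv2.resize(np.hstack([a,b]),(800,400)))
E
```

```text
(no output)
```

View pics/w_held_c.png

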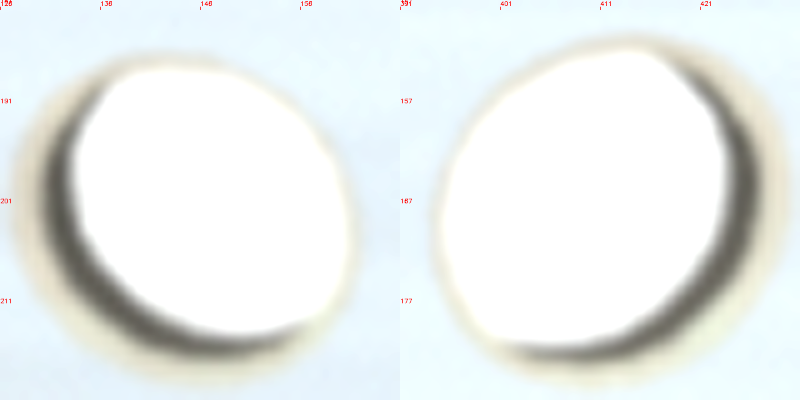

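```bash
python3 - <<'E'
from h import *
np.set_printoptions(precision=3,suppress=True)
s=state();c=cam("wrist",s)
px=[(412.1,168.1),(144.5,202.9)]
for dz in (-4.4,-5.2,-6):
    p,q=fit(c,px,s["tcp_pos"][2]+dz,[0,2])
    a=np.arctan2(*Ro.from_rotvec(s["tcp_rot"]).as_matrix()[[1,0],1])
    R=np.array([[np.cos(p[2]),-np.sin(p[2])],[np.sin(p[2]),np.cos(p[2])]])
    print(dz,p,np.degrees(p[2]-a),"plate centre rel tcp in plate frame",(p[:2]-s["tcp_pos"][:2])@R,q)
E
```

```text
-4.4 [586.309 209.384  -0.291] 0.05819016859818109 plate centre rel tcp in plate frame [0.251 0.057] [[-0.113  0.018]
 [ 0.113 -0.018]]
-5.2 [586.254 209.201  -0.291] 0.058190132217651264 plate centre rel tcp in plate frame [ 0.251 -0.134] [[-0.436  0.07 ]
 [ 0.436 -0.07 ]]
-6 [586.199 209.018  -0.291] 0.05819014518750798 plate centre rel tcp in plate frame [ 0.25  -0.325] [[-0.759  0.121]
 [ 0.759 -0.121]]
```

The held plate is centred on the TCP to about 0.3 mm, which agrees with the earlier look. Carrying it over to the shaker.

Emit:
jog_arm(
  dp=[
    [-0.4, 0.12, -0.1],
    [-0.8, 0.24, -0.1],
    [-0.9, 0.27, 0],
    [-0.9, 0.27, 0],
    [-0.9, 0.26, 0],
    [-0.9, 0.25, 0],
    [-0.9, 0.25, 0],
    [-0.9, 0.24, 0],
    [-0.9, 0.23, 0],
    [-0.9, 0.22, 0],
  ],
  rotation=[
    [0, 0, -0.05],
    [0, 0, -0.05],
    [0, 0, -0.05],
    [0, 0, -0.05],
    [0, 0, -0.05],
    [0, 0, -0.05],
    [0, 0, -0.05],
    [0, 0, -0.05],
    [0, 0, -0.05],
    [0, 0, -0.05],
  ],
)

```text
time_s: 8.5
tcp_pos: [583.8, -65.9, 143.6]
tcp_rot: [-2.436, -1.968, 0.024]
contact_force: [0.1, -0.7, -2.8]
gripper_width: 13.2
```

```bash
python3 - <<'E'
from h import *
plan((589.9,-180.8,155),np.radians(-11.04),5)
E
```

```text
rot/row [-0.025, 0.008, -0.027] tot deg [-1.02  0.32 -1.09] d [   6.1 -114.9   11.4]
dp [[-0.741, 0.199, -0.076], [-0.742, 0.197, -0.076], [-0.742, 0.194, -0.076], [-0.743, 0.192, -0.076], [-0.744, 0.189, -0.076]]
```

Emit:
jog_arm(
  dp=[
    [-0.7, 0.2, -0.2],
    [-0.7, 0.2, -0.15],
    [-0.6, 0.15, -0.1],
    [-0.4, 0.1, -0.1],
    [-0.2, 0.05, 0],
    [0, 0, 0],
    [0, 0, 0],
  ],
  rotation=[
    [-0.04, 0.01, -0.03],
    [-0.04, 0.01, -0.03],
    [-0.03, 0.01, -0.03],
    [-0.01, 0.01, -0.03],
    [0, 0, -0.01],
    [0, 0, 0],
    [0, 0, 0],
  ],
)

```text
time_s: 9.2
tcp_pos: [583.0, -156.9, 154.8]
tcp_rot: [-2.423, -1.984, 0.013]
contact_force: [0.0, 0.4, -2.0]
gripper_width: 13.4
```

```bash
python3 - <<'E'
from h import *
print(state()["tcp_pos"]);plan((589.9,-180.8,150),np.radians(-11.04),5)
E
```

```text
[ 583.01363945 -156.92908304  154.78659135]
rot/row [-0.018, -0.0, -0.008] tot deg [-0.73 -0.01 -0.32] d [  6.9 -23.9  -4.8]
dp [[-0.147, 0.077, 0.031], [-0.147, 0.077, 0.031], [-0.147, 0.076, 0.031], [-0.147, 0.076, 0.032], [-0.147, 0.076, 0.032]]
```

Emit:
jog_arm(
  dp=[
    [-0.18, 0.08, 0],
    [-0.18, 0.08, 0.03],
    [-0.18, 0.08, 0.03],
    [-0.13, 0.07, 0.03],
    [-0.07, 0.04, 0],
    [0, 0, 0],
    [0, 0, 0],
  ],
  rotation=[
    [-0.03, 0, -0.01],
    [-0.03, 0, -0.01],
    [-0.03, 0, -0.01],
    [-0.01, 0, -0.01],
    [0, 0, 0],
    [0, 0, 0],
    [0, 0, 0],
  ],
)

```text
time_s: 9.9
tcp_pos: [589.6, -180.2, 151.2]
tcp_rot: [2.421, 2.002, 0.002]
contact_force: [-0.0, 0.2, -2.1]
gripper_width: 13.2
```

```bash
python3 - <<'E'
from h import *
print(state()["tcp_pos"]);plan((589.9,-180.8,140),np.radians(-11.04),3)
E
```

```text
[ 589.63580601 -180.16262005  151.1696948 ]
rot/row [0.003, -0.002, 0.009] tot deg [ 0.06 -0.05  0.22] d [  0.3  -0.6 -11.2]
dp [[-0.007, 0.004, 0.124], [-0.006, 0.004, 0.124], [-0.006, 0.004, 0.124]]
```

Emit:
jog_arm(
  dp=[
    [-0.01, 0.01, 0.12],
    [-0.01, 0, 0.15],
    [0, 0, 0.15],
    [0, 0, 0.12],
    [0, 0, 0.05],
    [0, 0, 0],
    [0, 0, 0],
  ],
  rotation=[
    [0, 0, 0.01],
    [0, 0, 0.01],
    [0, 0, 0.01],
    [0, 0, 0],
    [0, 0, 0],
    [0, 0, 0],
    [0, 0, 0],
  ],
)

```text
time_s: 10.6
tcp_pos: [589.6, -180.1, 131.4]
tcp_rot: [-2.424, -1.997, -0.001]
contact_force: [-0.8, -0.2, -2.4]
gripper_width: 13.3
```

```bash
python3 - <<'E'
from h import *
plan((589.9,-180.8,130),np.radians(-11.04),1)
s,im=snap("wrist","pics/w_hov.png");print(s["tcp_pos"])
crop(im,110,130,340,110,2,"pics/w_hov_c.png")
E
```

```text
rot/row [-0.0, -0.009, -0.001] tot deg [-0.   -0.07 -0.01] d [ 0.3 -0.7 -1.4]
dp [[-0.019, 0.014, 0.046]]
[ 589.58576051 -180.14669682  131.36841845]
```

View pics/w_hov_c.png

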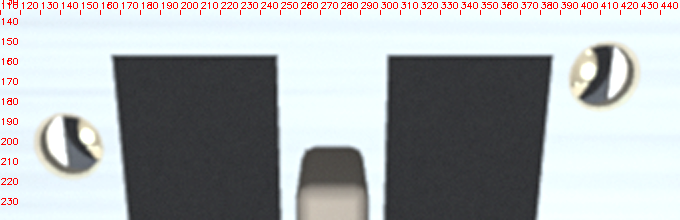

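The stud tips show through both left holes, front at about (154,197) and rear at about (404,165). I'll compare these with the prediction.

```bash
python3 - <<'E'
from h import *
np.set_printoptions(precision=2,suppress=True)
s=state();c=cam("wrist",s);im=cv2.imread("pics/w_hov.png")
print(proj(c,pts([590.16,-180.87,-.1927],116.7))[[0,2]])
crop(im,126,181,40,40,15,"pics/t.png");a=cv2.imread("pics/t.png")
crop(im,391,147,40,40,15,"pics/t.png");b=cv2.imread("pics/t.png")
cv2.imwrite("pics/w_hov_d.png",cv2.resize(np.hstack([a,b]),(800,400)))
E
```

```text
[[404.14 165.61]
 [153.68 198.1 ]]
```

View pics/w_hov_d.png

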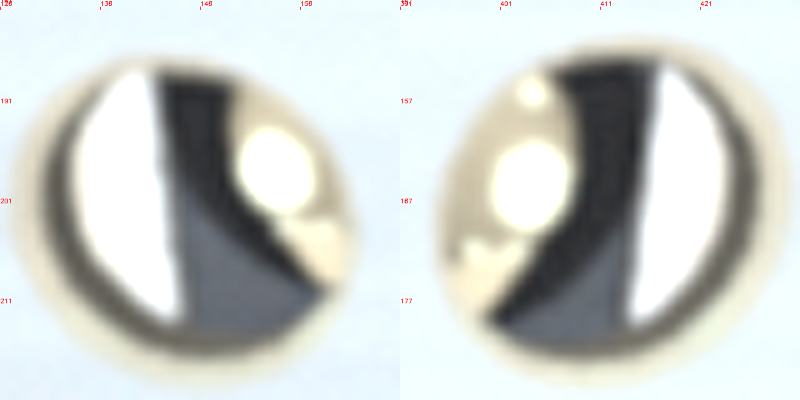

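The tips match the prediction to within half a pixel (about 0.2 mm). I'll apply the small correction and descend slowly.

Emit:
jog_arm(
  dp=[
    [-0.02, 0.015, 0.04],
    [-0.005, 0, 0.06],
    [0, 0, 0.06],
    [0, 0, 0.06],
    [0, 0, 0.04],
    [0, 0, 0],
    [0, 0, 0],
  ],
  rotation=[
    [0, -0.005, 0],
    [0, -0.005, 0],
    [0, 0, 0],
    [0, 0, 0],
    [0, 0, 0],
    [0, 0, 0],
    [0, 0, 0],
  ],
)

```text
time_s: 11.35
tcp_pos: [590.1, -181.2, 123.3]
tcp_rot: [2.424, 1.997, 0.0]
contact_force: [0.9, -0.3, -2.4]
gripper_width: 13.2
```

```bash
python3 - <<'E'
from h import *
print(state()["contact_force"],state()["ft_torque"]);plan((589.9,-180.8,118),np.radians(-11.04),1)
E
```

```text
[ 0.86078299 -0.33006397 -2.3959289 ] [0.01639072 0.0114813  0.01521501]
rot/row [0.006, 0.004, -0.0] tot deg [ 0.05  0.03 -0.  ] d [-0.2  0.4 -5.3]
dp [[0.01, -0.01, 0.178]]
```

Emit:
jog_arm(
  dp=[
    [0.01, -0.01, 0.04],
    [0, 0, 0.04],
    [0, 0, 0.03],
    [0, 0, 0],
    [0, 0, 0],
  ],
  rotation=[
    [0.005, 0.003, 0],
    [0, 0, 0],
    [0, 0, 0],
    [0, 0, 0],
    [0, 0, 0],
  ],
)

```text
time_s: 11.85
tcp_pos: [589.9, -180.8, 119.8]
tcp_rot: [2.425, 1.997, 0.0]
contact_force: [-0.5, 0.1, -2.4]
gripper_width: 12.9
```

```bash
python3 - <<'E'
from h import *
print(state()["contact_force"],state()["ft_torque"]);plan((589.9,-180.8,118),np.radians(-11.04),1)
E
```

```text
[-0.45096979  0.13898497 -2.36093126] [-0.05723512  0.01097195 -0.01722703]
rot/row [0.001, 0.001, -0.0] tot deg [ 0.01  0.   -0.  ] d [-0.  -0.  -1.8]
dp [[-0.001, -0.0, 0.061]]
```

Emit:
jog_arm(
  dp=[
    [0, 0, 0.02],
    [0, 0, 0.02],
    [0, 0, 0.02],
    [0, 0, 0],
    [0, 0, 0],
  ],
  rotation=[
    [0, 0, 0],
    [0, 0, 0],
    [0, 0, 0],
    [0, 0, 0],
    [0, 0, 0],
  ],
)

```text
time_s: 12.35
tcp_pos: [590.1, -180.8, 118.2]
tcp_rot: [2.424, 1.997, 0.0]
contact_force: [-0.3, 0.2, -1.5]
gripper_width: 12.9
```

Emit:
jog_arm(
  dp=[
    [0, 0, 0.01],
    [0, 0, 0.01],
    [0, 0, 0.01],
    [0, 0, 0],
    [0, 0, 0],
  ],
  rotation=[
    [0, 0, 0],
    [0, 0, 0],
    [0, 0, 0],
    [0, 0, 0],
    [0, 0, 0],
  ],
)

```text
time_s: 12.85
tcp_pos: [590.1, -180.8, 117.9]
tcp_rot: [2.424, 1.997, 0.001]
contact_force: [-0.9, 0.3, -0.2]
gripper_width: 13.2
```

```bash
python3 - <<'E'
from h import *
print(state()["contact_force"],state()["ft_torque"])
s,im=snap("wrist","pics/w_rest.png");print(s["tcp_pos"])
s,im=snap("scene","pics/s_rest.png");crop(im,160,180,130,120,5,"pics/s_rest_c.png")
E
```

```text
[-0.94001394  0.33646567 -0.15463751] [ 0.08757578  0.11619536 -0.06219381]
[ 590.14706612 -180.84591897  117.90450474]
```

View pics/w_rest.png

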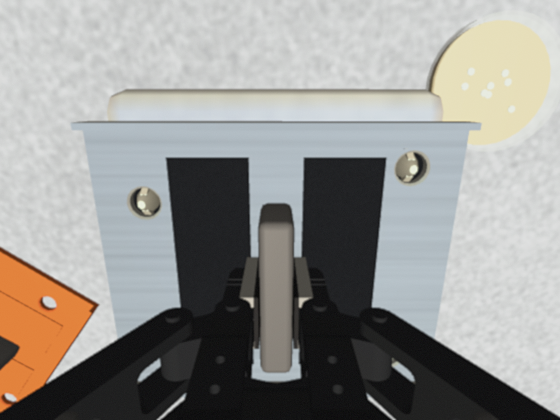

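View pics/s_rest_c.png

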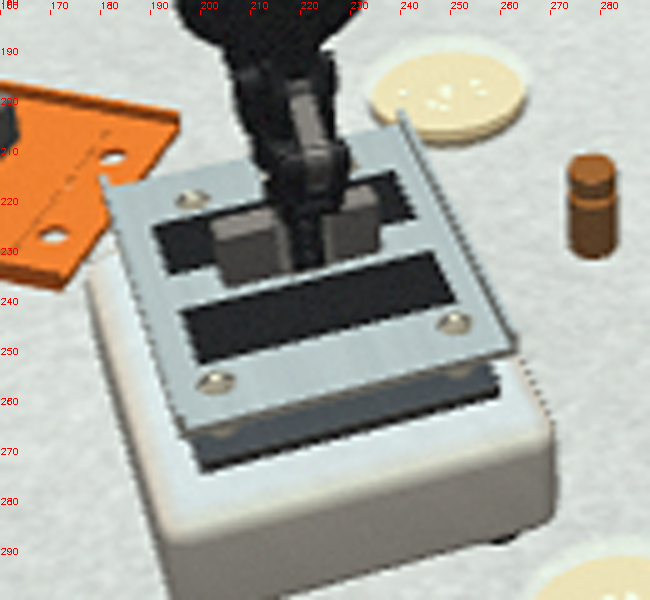

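The scene and wrist views show stud tips through all the visible holes, and the plate rests level on the barbs with its weight taken (Fz about 0). The stud zero is at z ≈ 100.9. Releasing.

Emit:
jog_arm(
  dp=[
    [0, 0, 0],
    [0, 0, 0],
    [0, 0, 0],
    [0, 0, 0],
    [0, 0, 0],
    [0, 0, 0],
  ],
  rotation=[
    [0, 0, 0],
    [0, 0, 0],
    [0, 0, 0],
    [0, 0, 0],
    [0, 0, 0],
    [0, 0, 0],
  ],
  fingers=-0.2,
)

```text
time_s: 13.55
tcp_pos: [591.0, -181.2, 118.6]
tcp_rot: [2.422, 1.995, 0.003]
contact_force: [-0.3, -0.3, -0.7]
gripper_width: 50.9
```

```bash
python3 - <<'E'
from h import *
s=state();print(s["contact_force"],s["tcp_pos"],s["gripper_width"])
E
```

```text
[-0.27723792 -0.31069573 -0.6605053 ] [ 590.97387586 -181.24176243  118.55362551] 50.938184234609665
```

Emit:
jog_arm(
  dp=[
    [0, 0, -0.1],
    [0, 0, -0.2],
    [0, 0, -0.3],
    [0, 0, -0.3],
    [0, 0, -0.3],
    [0, 0, -0.2],
    [0, 0, 0],
  ],
  rotation=[
    [0, 0, 0],
    [0, 0, 0],
    [0, 0, 0],
    [0, 0, 0],
    [0, 0, 0],
    [0, 0, 0],
    [0, 0, 0],
  ],
)

```text
time_s: 14.25
tcp_pos: [591.4, -181.4, 165.8]
tcp_rot: [2.42, 1.994, 0.005]
contact_force: [0.5, -0.3, -0.5]
gripper_width: 51.3
```

```bash
python3 - <<'E'
from h import *
import pickle
np.set_printoptions(precision=2,suppress=True)
a=np.radians(-11.04);ux=np.array([np.cos(a),np.sin(a)])
s,im=snap("wrist","pics/w_rel.png");pickle.dump(s,open("s_rel.pkl","wb"));print(s["tcp_pos"])
c=cam("wrist",s);print(proj(c,pts([590.16,-180.87,a],112.9)))
r=np.array([590.1,-180.9])+66*ux; f=np.array([590.1,-180.9])-66*ux; print(r,f)
plan((*r,150),a,4)
E
```

```text
[ 591.44 -181.45  165.84]
[[376.17 152.28]
 [362.72 302.52]
 [171.41 179.46]
 [181.02 281.64]]
[ 654.88 -193.54] [ 525.32 -168.26]
rot/row [0.01, 0.002, -0.0] tot deg [ 0.33  0.08 -0.  ] d [ 63.6 -12.2 -15.4]
dp [[0.002, 0.539, 0.131], [0.002, 0.539, 0.131], [0.002, 0.539, 0.13], [0.002, 0.539, 0.129]]
```

View pics/w_rel.png

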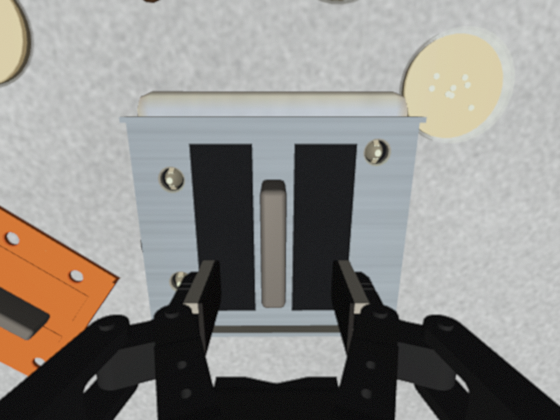

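The plate is released and its holes sit where predicted. Shutting the fingers and moving over the rear edge centre.

Emit:
jog_arm(
  dp=[
    [0, 0.35, 0],
    [0, 0.5, 0],
    [0, 0.5, 0.05],
    [0, 0.4, 0.2],
    [0, 0.25, 0.25],
    [0, 0.1, 0.2],
    [0, 0, 0],
    [0, 0, 0],
  ],
  rotation=[
    [0.01, 0, 0],
    [0.01, 0, 0],
    [0.01, 0, 0],
    [0.01, 0, 0],
    [0, 0, 0],
    [0, 0, 0],
    [0, 0, 0],
    [0, 0, 0],
  ],
  fingers=1,
)

```text
time_s: 15.1
tcp_pos: [652.9, -193.1, 140.3]
tcp_rot: [-2.421, -1.994, 0.007]
contact_force: [0.4, 0.4, 0.3]
gripper_width: -0.2
```

```bash
python3 - <<'E'
from h import *
print(state()["tcp_pos"],state()["contact_force"]);plan((654.9,-193.5,118),np.radians(-11.04),4)
s,im=snap("wrist","pics/w_rear.png")
E
```

```text
[ 652.88055345 -193.09727087  140.27659463] [0.43763439 0.36942124 0.31409557]
rot/row [-0.011, 0.0, -0.001] tot deg [-0.37  0.01 -0.02] d [  2.   -0.4 -22.3]
dp [[-0.0, 0.018, 0.186], [-0.0, 0.018, 0.186], [-0.0, 0.018, 0.186], [-0.0, 0.017, 0.186]]
```

View pics/w_rear.png

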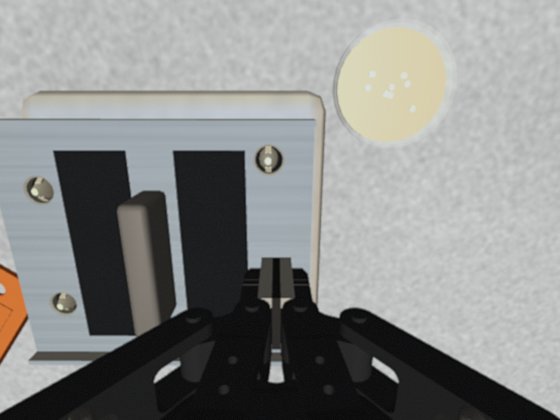

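Emit:
jog_arm(
  dp=[
    [0, 0.02, 0.2],
    [0, 0.02, 0.25],
    [0, 0.02, 0.2],
    [0, 0, 0.12],
    [0, 0, 0],
    [0, 0, 0],
  ],
  rotation=[
    [-0.015, 0, 0],
    [-0.015, 0, 0],
    [-0.01, 0, 0],
    [0, 0, 0],
    [0, 0, 0],
    [0, 0, 0],
  ],
)

```text
time_s: 15.75
tcp_pos: [653.9, -193.3, 116.0]
tcp_rot: [2.425, 1.997, -0.0]
contact_force: [-0.5, -0.5, -0.6]
gripper_width: -0.0
```

```bash
python3 - <<'E'
from h import *
print(state()["tcp_pos"],state()["contact_force"]);plan((654.9,-193.5,113),np.radians(-11.04),1)
E
```

```text
[ 653.86091778 -193.3425036   115.96989307] [-0.50082017 -0.5295295  -0.58362333]
rot/row [-0.0, 0.002, -0.004] tot deg [-0.    0.01 -0.03] d [ 1.  -0.2 -3. ]
dp [[0.002, 0.035, 0.099]]
```

Emit:
jog_arm(
  dp=[
    [0, 0.02, 0.03],
    [0, 0.01, 0.03],
    [0, 0, 0.03],
    [0, 0, 0.02],
    [0, 0, 0],
  ],
  rotation=[
    [0, 0, 0],
    [0, 0, 0],
    [0, 0, 0],
    [0, 0, 0],
    [0, 0, 0],
  ],
)

```text
time_s: 16.25
tcp_pos: [655.3, -193.7, 113.2]
tcp_rot: [2.424, 1.996, 0.001]
contact_force: [-0.1, -0.4, 0.4]
gripper_width: -0.2
```

Emit:
jog_arm(
  dp=[
    [0, 0, 0.02],
    [0, 0, 0.02],
    [0, 0, 0],
  ],
  rotation=[
    [0, 0, 0],
    [0, 0, 0],
    [0, 0, 0],
  ],
)

```text
time_s: 16.55
tcp_pos: [655.4, -193.8, 112.4]
tcp_rot: [2.424, 1.996, 0.001]
contact_force: [-0.8, 0.7, 1.3]
gripper_width: 0.0
```

Emit:
jog_arm(
  dp=[
    [0, 0, 0.02],
    [0, 0, 0.02],
    [0, 0, 0.02],
  ],
  rotation=[
    [0, 0, 0],
    [0, 0, 0],
    [0, 0, 0],
  ],
)

```text
time_s: 16.85
tcp_pos: [655.5, -193.8, 111.6]
tcp_rot: [2.423, 1.995, 0.002]
contact_force: [-1.9, 0.7, 4.5]
gripper_width: 0.1
```

Emit:
jog_arm(
  dp=[
    [0, 0, 0.02],
    [0, 0, 0.02],
    [0, 0, 0.02],
  ],
  rotation=[
    [0, 0, 0],
    [0, 0, 0],
    [0, 0, 0],
  ],
)

```text
time_s: 17.15
tcp_pos: [655.7, -193.9, 111.2]
tcp_rot: [2.422, 1.995, 0.003]
contact_force: [-1.9, 0.6, 6.1]
gripper_width: -0.1
```

Emit:
jog_arm(
  dp=[
    [0, 0, 0.04],
    [0, 0, 0.04],
    [0, 0, 0.04],
  ],
  rotation=[
    [0, 0, 0],
    [0, 0, 0],
    [0, 0, 0],
  ],
)

```text
time_s: 17.45
tcp_pos: [655.9, -194.0, 110.2]
tcp_rot: [2.421, 1.993, 0.004]
contact_force: [-3.4, 1.7, 9.0]
gripper_width: -0.2
```

Emit:
jog_arm(
  dp=[
    [0, 0, 0.04],
    [0, 0, 0.04],
  ],
  rotation=[
    [0, 0, 0],
    [0, 0, 0],
  ],
)

```text
time_s: 17.65
tcp_pos: [656.0, -194.0, 110.0]
tcp_rot: [2.42, 1.993, 0.005]
contact_force: [-4.0, 1.4, 9.2]
gripper_width: -0.0
```

Emit:
jog_arm(
  dp=[
    [0, -0.02, 0.05],
    [0, -0.02, 0.05],
  ],
  rotation=[
    [0, 0, 0],
    [0, 0, 0],
  ],
)

```text
time_s: 17.85
tcp_pos: [655.9, -194.0, 109.9]
tcp_rot: [2.417, 1.99, 0.008]
contact_force: [-2.0, 1.7, 9.2]
gripper_width: 0.3
```

Emit:
jog_arm(
  dp=[
    [0, -0.01, 0.05],
    [0, -0.01, 0.05],
  ],
  rotation=[
    [0, 0, 0],
    [0, 0, 0],
  ],
)

```text
time_s: 18.05
tcp_pos: [655.9, -194.1, 109.6]
tcp_rot: [2.414, 1.989, 0.011]
contact_force: [-1.0, -0.1, 3.2]
gripper_width: -0.1
```

Emit:
jog_arm(
  dp=[
    [0, 0, 0.03],
    [0, 0, 0.03],
    [0, 0, 0],
  ],
  rotation=[
    [0, 0, 0],
    [0, 0, 0],
    [0, 0, 0],
  ],
)

```text
time_s: 18.35
tcp_pos: [656.0, -194.1, 108.2]
tcp_rot: [2.414, 1.988, 0.011]
contact_force: [-2.4, 0.6, 4.9]
gripper_width: 0.1
```

```bash
python3 - <<'E'
from h import *
print(state()["tcp_pos"],state()["contact_force"]);plan((654.9,-193.5,113),np.radians(-11.04),1)
E
```

```text
[ 656.02898012 -194.11476413  108.2015294 ] [-2.40189435  0.56645389  4.89032231]
rot/row [0.11, 0.026, 0.0] tot deg [0.88 0.21 0.  ] d [-1.1  0.6  4.8]
dp [[0.012, -0.038, -0.161]]
```

The rear edge is past its barbs: the force dropped from 9 N to 3 N and then rose again on the washers. Now the front edge.

Emit:
jog_arm(
  dp=[
    [0, 0, -0.2],
    [0, 0, -0.5],
    [0, -0.2, -0.6],
    [0, -0.5, -0.4],
    [0, -0.7, -0.1],
    [0, -0.8, 0],
    [0, -0.8, 0],
    [0, -0.7, 0],
    [0, -0.4, 0],
    [0, -0.1, 0],
  ],
  rotation=[
    [0.03, 0.01, 0],
    [0.03, 0.01, 0],
    [0.03, 0, 0],
    [0.02, 0, 0],
    [0, 0, 0],
    [0, 0, 0],
    [0, 0, 0],
    [0, 0, 0],
    [0, 0, 0],
    [0, 0, 0],
  ],
)

```text
time_s: 19.35
tcp_pos: [528.2, -169.0, 161.4]
tcp_rot: [-2.422, -1.995, 0.004]
contact_force: [0.4, -0.1, 0.7]
gripper_width: 0.0
```

```bash
python3 - <<'E'
from h import *
print(state()["tcp_pos"],state()["contact_force"]);plan((525.3,-168.3,125),np.radians(-11.04),3)
s,im=snap("wrist","pics/w_f1.png")
E
```

```text
[ 528.21192672 -169.04377881  161.42331772] [ 0.39761424 -0.08181589  0.68326064]
rot/row [-0.011, -0.002, -0.0] tot deg [-0.27 -0.05 -0.  ] d [ -2.9   0.7 -36.4]
dp [[0.002, -0.031, 0.405], [0.002, -0.032, 0.405], [0.002, -0.033, 0.405]]
```

View pics/w_f1.png

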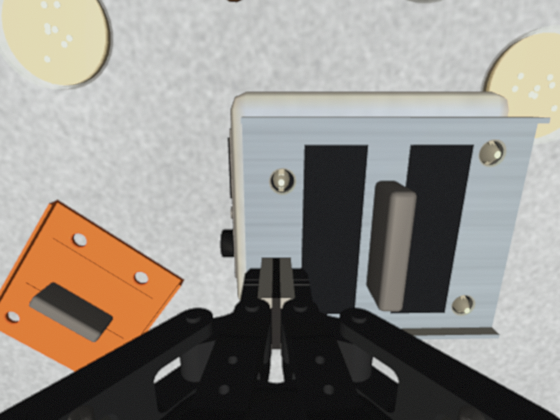

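Emit:
jog_arm(
  dp=[
    [0, -0.03, 0.3],
    [0, -0.03, 0.4],
    [0, -0.02, 0.4],
    [0, 0, 0.3],
    [0, 0, 0.05],
    [0, 0, 0],
    [0, 0, 0],
  ],
  rotation=[
    [-0.01, 0, 0],
    [-0.01, 0, 0],
    [-0.01, 0, 0],
    [0, 0, 0],
    [0, 0, 0],
    [0, 0, 0],
    [0, 0, 0],
  ],
)

```text
time_s: 20.1
tcp_pos: [529.4, -169.6, 113.6]
tcp_rot: [2.424, 1.998, 0.002]
contact_force: [-0.3, 0.3, 1.5]
gripper_width: 0.0
```

```bash
python3 - <<'E'
from h import *
print(state()["tcp_pos"],state()["contact_force"]);plan((525.3,-168.3,113),np.radians(-11.04),1)
E
```

```text
[ 529.43832217 -169.58335308  113.55816652] [-0.30177194  0.34395171  1.47629452]
rot/row [0.008, -0.006, 0.002] tot deg [ 0.06 -0.05  0.01] d [-4.1  1.3 -0.6]
dp [[0.016, -0.144, 0.018]]
```

Emit:
jog_arm(
  dp=[
    [0, -0.07, -0.05],
    [0.01, -0.07, 0],
    [0, -0.01, 0],
    [0, 0, 0.05],
    [0, 0, 0.02],
  ],
  rotation=[
    [0.01, 0, 0],
    [0, 0, 0],
    [0, 0, 0],
    [0, 0, 0],
    [0, 0, 0],
  ],
)

```text
time_s: 20.6
tcp_pos: [525.6, -168.7, 114.7]
tcp_rot: [2.423, 1.996, 0.003]
contact_force: [0.1, 0.1, 0.6]
gripper_width: 0.3
```

Emit:
jog_arm(
  dp=[
    [0, 0, 0.03],
    [0, 0, 0.03],
    [0, 0, 0.03],
  ],
  rotation=[
    [0, 0, 0],
    [0, 0, 0],
    [0, 0, 0],
  ],
)

```text
time_s: 20.9
tcp_pos: [525.7, -168.8, 112.1]
tcp_rot: [2.422, 1.996, 0.003]
contact_force: [-2.0, 1.0, 4.0]
gripper_width: -0.2
```

Emit:
jog_arm(
  dp=[
    [0, -0.01, 0.05],
    [0, -0.01, 0.05],
    [0, -0.01, 0.05],
  ],
  rotation=[
    [0.01, 0, 0],
    [0.01, 0, 0],
    [0.01, 0, 0],
  ],
)

```text
time_s: 21.2
tcp_pos: [525.6, -168.9, 109.4]
tcp_rot: [2.423, 1.997, 0.001]
contact_force: [0.2, -0.6, 0.2]
gripper_width: 0.3
```

Emit:
jog_arm(
  dp=[
    [0, -0.01, 0.05],
    [0, -0.01, 0.05],
  ],
  rotation=[
    [0.01, 0, 0],
    [0.01, 0, 0],
  ],
)

```text
time_s: 21.4
tcp_pos: [525.6, -168.9, 107.1]
tcp_rot: [2.424, 1.997, -0.001]
contact_force: [-1.8, 1.4, 8.6]
gripper_width: -0.1
```

The front is past its barbs too and is now on the washers, so I'll press on here towards the click.

Emit:
jog_arm(
  dp=[
    [0, -0.01, 0.05],
    [0, -0.01, 0.05],
  ],
  rotation=[
    [0.01, 0, 0],
    [0.01, 0, 0],
  ],
)

```text
time_s: 21.6
tcp_pos: [525.6, -169.0, 105.8]
tcp_rot: [2.424, 1.998, -0.002]
contact_force: [-2.4, 1.7, 12.6]
gripper_width: -0.2
```

Emit:
jog_arm(
  dp=[
    [0, -0.01, 0.06],
    [0, -0.01, 0.06],
  ],
  rotation=[
    [0.01, 0, 0],
    [0.01, 0, 0],
  ],
)

```text
time_s: 21.8
tcp_pos: [525.6, -169.0, 104.9]
tcp_rot: [2.423, 1.998, -0.003]
contact_force: [-4.4, 2.2, 15.2]
gripper_width: 0.1
```

Emit:
jog_arm(
  dp=[
    [0, -0.015, 0.06],
    [0, -0.015, 0.06],
  ],
  rotation=[
    [0, 0, 0],
    [0, 0, 0],
  ],
)

```text
time_s: 22.0
tcp_pos: [525.6, -169.0, 104.6]
tcp_rot: [2.421, 1.996, -0.0]
contact_force: [-4.0, 2.1, 14.8]
gripper_width: -0.1
```

Emit:
jog_arm(
  dp=[
    [0, -0.015, 0.07],
    [0, -0.015, 0.07],
  ],
  rotation=[
    [0, 0, 0],
    [0, 0, 0],
  ],
)

```text
time_s: 22.2
tcp_pos: [525.6, -169.0, 104.0]
tcp_rot: [2.418, 1.994, 0.002]
contact_force: [-4.1, 1.3, 13.9]
gripper_width: 0.6
```

Emit:
jog_arm(
  dp=[
    [0, -0.01, 0.06],
    [0, -0.01, 0.06],
  ],
  rotation=[
    [0.01, 0, 0],
    [0.01, 0, 0],
  ],
)

```text
time_s: 22.4
tcp_pos: [525.6, -169.0, 103.7]
tcp_rot: [2.417, 1.994, 0.002]
contact_force: [-4.6, 1.7, 15.6]
gripper_width: 0.0
```

Emit:
jog_arm(
  dp=[
    [0, -0.01, 0.07],
    [0, -0.01, 0.07],
  ],
  rotation=[
    [0.01, 0, 0],
    [0.01, 0, 0],
  ],
)

```text
time_s: 22.6
tcp_pos: [525.6, -169.0, 103.3]
tcp_rot: [2.416, 1.993, 0.001]
contact_force: [-5.2, 3.1, 18.6]
gripper_width: 0.1
```

Emit:
jog_arm(
  dp=[
    [0, -0.01, 0.08],
    [0, -0.01, 0.08],
  ],
  rotation=[
    [0.01, 0, 0],
    [0.01, 0, 0],
  ],
)

```text
time_s: 22.8
tcp_pos: [525.6, -169.0, 102.6]
tcp_rot: [2.415, 1.993, 0.001]
contact_force: [-6.6, 3.3, 20.1]
gripper_width: 0.1
```

Emit:
jog_arm(
  dp=[
    [0, 0, -0.01],
    [0, 0, -0.01],
  ],
  rotation=[
    [0.01, 0, 0],
    [0.01, 0, 0],
  ],
)

```text
time_s: 23.0
tcp_pos: [525.5, -168.9, 105.6]
tcp_rot: [2.415, 1.994, -0.002]
contact_force: [-0.9, 0.0, 0.5]
gripper_width: -0.0
```

Emit:
jog_arm(
  dp=[
    [0, 0, -0.02],
    [0, 0, 0],
  ],
  rotation=[
    [0.01, 0, 0],
    [0.01, 0, 0],
  ],
)

```text
time_s: 23.2
tcp_pos: [525.4, -168.9, 106.0]
tcp_rot: [2.417, 1.995, -0.005]
contact_force: [0.2, 0.1, 0.3]
gripper_width: 0.0
```

At 0.3 N the front top is at about 106.0 or lower (clicked height 105.9), so the front edge has clicked. Back to the rear.

Emit:
jog_arm(
  dp=[
    [0, 0, -0.3],
    [0, 0, -0.7],
    [0, 0.2, -0.7],
    [0, 0.5, -0.4],
    [0, 0.7, -0.1],
    [0, 0.8, 0],
    [0, 0.8, 0],
    [0, 0.7, 0],
    [0, 0.4, 0],
    [0, 0.1, 0],
  ],
  rotation=[
    [0.01, 0, 0],
    [0.01, 0, 0],
    [0, 0, 0],
    [0, 0, 0],
    [0, 0, 0],
    [0, 0, 0],
    [0, 0, 0],
    [0, 0, 0],
    [0, 0, 0],
    [0, 0, 0],
  ],
)

```text
time_s: 24.2
tcp_pos: [652.8, -192.8, 175.7]
tcp_rot: [2.422, 1.998, -0.01]
contact_force: [-0.2, 0.7, -0.2]
gripper_width: 0.0
```

```bash
python3 - <<'E'
from h import *
print(state()["tcp_pos"],state()["contact_force"]);plan((654.9,-193.5,113),np.radians(-11.04),4)
s,im=snap("wrist","pics/w_r2.png")
s,im=snap("scene","pics/s_r2.png");crop(im,160,180,130,120,5,"pics/s_r2_c.png")
E
```

```text
[ 652.75015688 -192.78423697  175.72688172] [-0.15282546  0.72295701 -0.15348583]
rot/row [-0.005, 0.011, 0.003] tot deg [-0.16  0.35  0.09] d [  2.1  -0.7 -62.7]
dp [[0.001, 0.02, 0.523], [-0.0, 0.02, 0.523], [-0.001, 0.019, 0.523], [-0.002, 0.019, 0.523]]
```

View pics/w_r2.png

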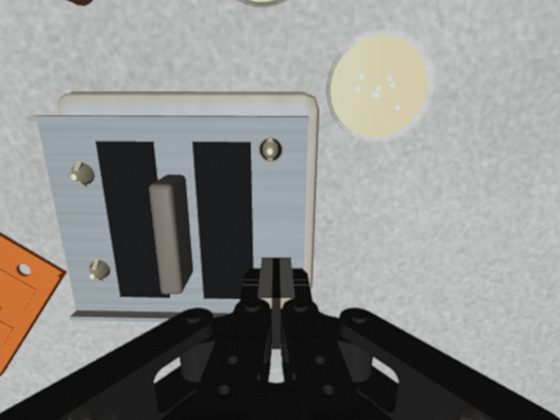

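View pics/s_r2_c.png

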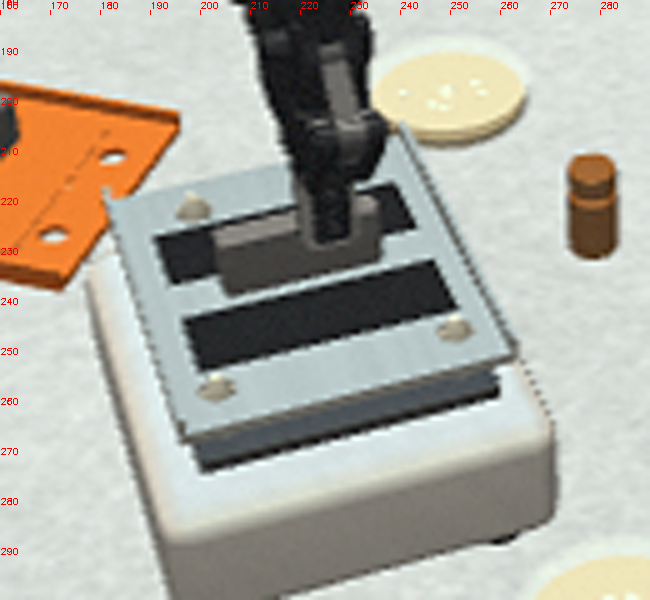

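Both front studs now stand proud with their barbs over the hole rims, at (81,174) and (98,270). The rear left at (269,150) is not clicked yet. I'll descend on the rear edge.

Emit:
jog_arm(
  dp=[
    [0, 0.02, 0.4],
    [0, 0.02, 0.6],
    [0, 0.02, 0.6],
    [0, 0.01, 0.35],
    [0, 0, 0.08],
    [0, 0, 0],
    [0, 0, 0],
  ],
  rotation=[
    [0, 0.01, 0],
    [0, 0.01, 0],
    [0, 0.01, 0],
    [0, 0, 0],
    [0, 0, 0],
    [0, 0, 0],
    [0, 0, 0],
  ],
)

```text
time_s: 25.0
tcp_pos: [650.1, -192.6, 111.7]
tcp_rot: [-2.421, -1.996, 0.007]
contact_force: [-1.1, -0.1, 0.3]
gripper_width: 0.2
```

```bash
python3 - <<'E'
from h import *
print(state()["tcp_pos"],state()["contact_force"]);plan((654.9,-193.5,110),np.radians(-11.04),1)
E
```

```text
[ 650.10244992 -192.56050483  111.74163263] [-1.1442279  -0.09196166  0.30189116]
rot/row [-0.042, 0.009, 0.006] tot deg [-0.34  0.07  0.05] d [ 4.8 -0.9 -1.7]
dp [[-0.0, 0.163, 0.057]]
```

Emit:
jog_arm(
  dp=[
    [0, 0.07, -0.02],
    [0, 0.06, 0],
    [0, 0.02, 0],
    [0, 0, 0.02],
    [0, 0, 0.03],
  ],
  rotation=[
    [-0.015, 0, 0],
    [-0.01, 0, 0],
    [0, 0, 0],
    [0, 0, 0],
    [0, 0, 0],
  ],
)

```text
time_s: 25.5
tcp_pos: [656.3, -194.0, 113.8]
tcp_rot: [2.421, 1.996, 0.0]
contact_force: [0.3, 0.6, -0.2]
gripper_width: -0.0
```

Emit:
jog_arm(
  dp=[
    [0, 0, 0.03],
    [0, 0, 0.03],
    [0, 0, 0.03],
  ],
  rotation=[
    [0, 0, 0],
    [0, 0, 0],
    [0, 0, 0],
  ],
)

```text
time_s: 25.8
tcp_pos: [656.2, -194.0, 110.8]
tcp_rot: [2.421, 1.996, -0.0]
contact_force: [-0.6, -0.5, -1.0]
gripper_width: -0.1
```

Emit:
jog_arm(
  dp=[
    [0, -0.01, 0.03],
    [0, -0.01, 0.03],
    [0, -0.01, 0.04],
  ],
  rotation=[
    [0, 0, 0],
    [0, 0, 0],
    [0.01, 0, 0],
  ],
)

```text
time_s: 26.1
tcp_pos: [655.8, -193.9, 108.3]
tcp_rot: [2.421, 1.996, -0.0]
contact_force: [0.3, 0.8, 5.5]
gripper_width: 0.0
```

Emit:
jog_arm(
  dp=[
    [0, -0.01, 0.05],
    [0, -0.01, 0.05],
  ],
  rotation=[
    [0.01, 0, 0],
    [0.01, 0, 0],
  ],
)

```text
time_s: 26.3
tcp_pos: [655.9, -193.9, 107.2]
tcp_rot: [2.421, 1.996, -0.001]
contact_force: [-1.3, 0.4, 9.0]
gripper_width: 0.2
```

Emit:
jog_arm(
  dp=[
    [0, -0.01, 0.06],
    [0, -0.01, 0.06],
  ],
  rotation=[
    [0.01, 0, 0],
    [0.01, 0, 0],
  ],
)

```text
time_s: 26.5
tcp_pos: [656.0, -193.9, 106.4]
tcp_rot: [2.42, 1.996, -0.001]
contact_force: [-2.4, 0.9, 9.5]
gripper_width: 0.0
```

Emit:
jog_arm(
  dp=[
    [0, -0.01, 0.06],
    [0, -0.01, 0.06],
  ],
  rotation=[
    [0.01, 0, 0],
    [0.01, 0, 0],
  ],
)

```text
time_s: 26.7
tcp_pos: [655.9, -193.9, 106.2]
tcp_rot: [2.42, 1.996, -0.002]
contact_force: [-2.4, 2.0, 8.9]
gripper_width: 0.1
```

Emit:
jog_arm(
  dp=[
    [0, -0.01, 0.07],
    [0, -0.01, 0.07],
  ],
  rotation=[
    [0.01, 0, 0],
    [0.01, 0, 0],
  ],
)

```text
time_s: 26.9
tcp_pos: [655.9, -193.9, 105.7]
tcp_rot: [2.419, 1.995, -0.002]
contact_force: [-3.7, 1.8, 10.8]
gripper_width: -0.2
```

Emit:
jog_arm(
  dp=[
    [0, -0.01, 0.08],
    [0, -0.01, 0.08],
  ],
  rotation=[
    [0.01, 0, 0],
    [0.01, 0, 0],
  ],
)

```text
time_s: 27.1
tcp_pos: [656.0, -193.9, 105.2]
tcp_rot: [2.418, 1.995, -0.002]
contact_force: [-3.9, 1.3, 12.7]
gripper_width: 0.2
```

Emit:
jog_arm(
  dp=[
    [0, -0.015, 0.09],
    [0, -0.015, 0.09],
  ],
  rotation=[
    [0.01, 0, 0],
    [0.01, 0, 0],
  ],
)

```text
time_s: 27.3
tcp_pos: [656.0, -194.0, 104.8]
tcp_rot: [2.416, 1.994, -0.002]
contact_force: [-4.7, 1.6, 14.0]
gripper_width: 0.0
```

Emit:
jog_arm(
  dp=[
    [0, -0.015, 0.09],
    [0, -0.015, 0.09],
  ],
  rotation=[
    [0.01, 0, 0],
    [0.01, 0, 0],
  ],
)

```text
time_s: 27.5
tcp_pos: [656.0, -194.0, 104.7]
tcp_rot: [2.414, 1.993, -0.001]
contact_force: [-4.5, 3.5, 13.9]
gripper_width: 0.1
```

```bash
python3 - <<'E'
from h import *
print(state()["tcp_pos"],state()["contact_force"],state()["ft_torque"]);plan((654.9,-193.5,105),np.radians(-11.04),1)
E
```

```text
[ 655.99762477 -193.95300388  104.72213777] [-4.54237864  3.47282484 13.86342744] [0.39112596 0.75399197 0.01215715]
rot/row [0.061, 0.055, 0.015] tot deg [0.48 0.44 0.12] d [-1.1  0.5  0.3]
dp [[0.008, -0.039, -0.01]]
```

Emit:
jog_arm(
  dp=[
    [0, -0.02, 0.1],
    [0, -0.02, 0.1],
  ],
  rotation=[
    [0.01, 0.02, 0],
    [0.01, 0.02, 0],
  ],
)

```text
time_s: 27.7
tcp_pos: [656.0, -193.9, 104.1]
tcp_rot: [2.414, 1.994, 0.007]
contact_force: [-3.1, 2.0, 13.7]
gripper_width: -0.2
```

Emit:
jog_arm(
  dp=[
    [0, -0.02, 0.1],
    [0, -0.02, 0.1],
  ],
  rotation=[
    [0.02, 0.02, 0],
    [0.02, 0.02, 0],
  ],
)

```text
time_s: 27.9
tcp_pos: [656.0, -194.0, 103.9]
tcp_rot: [2.416, 1.996, 0.013]
contact_force: [-5.2, 2.0, 16.3]
gripper_width: 0.4
```

Emit:
jog_arm(
  dp=[
    [0, -0.02, 0.1],
    [0, -0.02, 0.1],
  ],
  rotation=[
    [0.02, 0.02, 0],
    [0.02, 0.02, 0],
  ],
)

```text
time_s: 28.1
tcp_pos: [656.0, -193.9, 103.9]
tcp_rot: [2.417, 1.998, 0.019]
contact_force: [-5.0, 2.5, 14.8]
gripper_width: -0.1
```

```bash
python3 - <<'E'
from h import *
print(state()["tcp_pos"],state()["contact_force"],state()["ft_torque"]);plan((654.9,-193.5,105),np.radians(-11.04),1)
E
```

```text
[ 656.03903809 -193.93163196  103.92290817] [-5.02382754  2.46969148 14.82481043] [0.34790576 0.78758831 0.0065442 ]
rot/row [0.082, -0.043, 0.024] tot deg [ 0.66 -0.34  0.19] d [-1.1  0.4  1.1]
dp [[0.007, -0.04, -0.036]]
```

Emit:
jog_arm(
  dp=[
    [0, 0, 0.11],
    [0, 0, 0.11],
  ],
  rotation=[
    [0.01, -0.01, 0],
    [0.01, -0.01, 0],
  ],
)

```text
time_s: 28.3
tcp_pos: [656.1, -194.0, 103.3]
tcp_rot: [2.415, 1.997, 0.014]
contact_force: [-7.6, 2.6, 17.3]
gripper_width: 0.6
```

Emit:
jog_arm(
  dp=[
    [0, -0.02, 0.12],
    [0, -0.02, 0.12],
  ],
  rotation=[
    [0.02, -0.01, 0],
    [0.02, -0.01, 0],
  ],
)

```text
time_s: 28.5
tcp_pos: [656.1, -194.0, 103.0]
tcp_rot: [2.413, 1.995, 0.01]
contact_force: [-6.1, 2.0, 18.1]
gripper_width: 0.0
```

Emit:
jog_arm(
  dp=[
    [0, -0.02, 0.12],
    [0, -0.02, 0.12],
  ],
  rotation=[
    [0.02, -0.01, 0],
    [0.02, -0.01, 0],
  ],
)

```text
time_s: 28.7
tcp_pos: [656.1, -194.0, 103.0]
tcp_rot: [2.41, 1.993, 0.005]
contact_force: [-6.3, 1.5, 17.8]
gripper_width: 0.1
```

Emit:
jog_arm(
  dp=[
    [0, 0, 0],
    [0, -0.02, 0],
  ],
  rotation=[
    [0.03, 0, 0],
    [0.03, 0.01, 0],
  ],
)

```text
time_s: 28.9
tcp_pos: [655.6, -193.8, 106.4]
tcp_rot: [2.413, 1.997, -0.0]
contact_force: [0.1, 0.8, 0.7]
gripper_width: -0.3
```

Emit:
jog_arm(
  dp=[
    [0, 0, -0.01],
    [0, 0, 0],
  ],
  rotation=[
    [0.02, 0.02, 0],
    [0, 0, 0],
  ],
)

```text
time_s: 29.1
tcp_pos: [655.4, -193.8, 106.1]
tcp_rot: [2.417, 2.0, -0.0]
contact_force: [-0.1, -0.3, -0.4]
gripper_width: 0.3
```

There is no contact at 106.1, so the rear centre is down too. I'll retreat and look at each stud.

Emit:
jog_arm(
  dp=[
    [0, 0, -0.3],
    [0, 0, -0.7],
    [0, 0, -0.8],
    [0.1, -0.3, -0.7],
    [0.2, -0.6, -0.4],
    [0.2, -0.6, -0.1],
    [0.1, -0.5, 0],
    [0, -0.2, 0],
    [0, 0, 0],
  ],
  rotation=[
    [0, 0.02, 0],
    [0, 0.02, 0],
    [0, 0, 0],
    [0, 0, 0],
    [0, 0, 0],
    [0, 0, 0],
    [0, 0, 0],
    [0, 0, 0],
    [0, 0, 0],
  ],
)

```text
time_s: 30.0
tcp_pos: [591.5, -163.6, 199.7]
tcp_rot: [-2.419, -2.0, -0.006]
contact_force: [0.4, 0.0, 0.3]
gripper_width: 0.2
```

```bash
python3 - <<'E'
from h import *
import pickle
s,im=snap("wrist","pics/w_fin.png");pickle.dump(s,open("s_fin.pkl","wb"));print(s["tcp_pos"],s["tcp_rot"])
c=cam("wrist",s); P=proj(c,pts([590.16,-180.87,np.radians(-11.04)],108)); print(P)
T=[]
for i in (2,0,3,1):
    x,y=np.clip((P[i]-20).astype(int),0,[519,379]); print(i,x,y)
    crop(im,x,y,40,40,9,"pics/t.png"); T.append(cv2.imread("pics/t.png"))
cv2.imwrite("pics/w_fin_c.png",cv2.resize(np.vstack([np.hstack(T[:2]),np.hstack(T[2:])]),(600,600)))
s,im=snap("scene","pics/s_fin.png");crop(im,160,180,130,120,5,"pics/s_fin_c.png")
E
```

```text
[ 591.52180488 -163.58227164  199.7273939 ] [-2.41884799 -1.99978837 -0.00580586]
[[363.76382409 170.85623158]
 [353.53957323 295.74132652]
 [195.04913647 192.15255026]
 [200.83241606 276.99540874]]
2 175 172
0 343 150
3 180 256
1 333 275
```

View pics/w_fin.png

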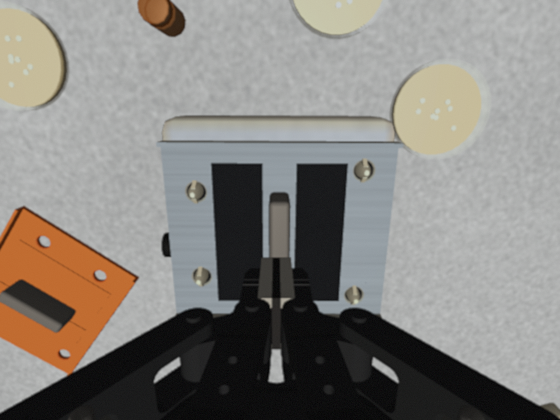

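View pics/w_fin_c.png

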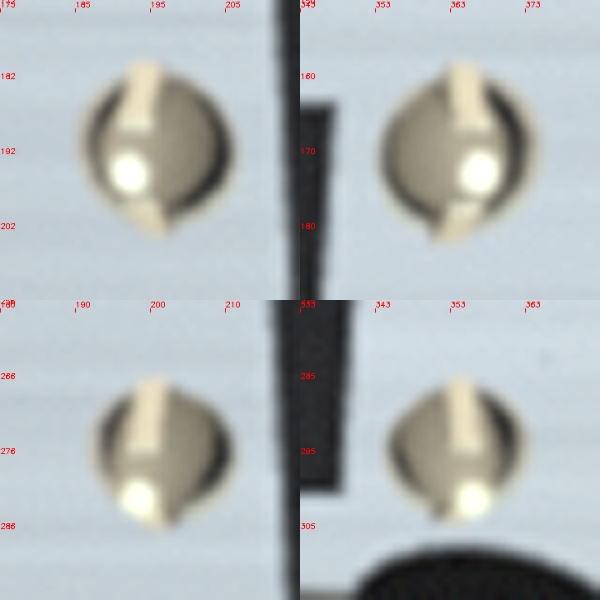

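View pics/s_fin_c.png

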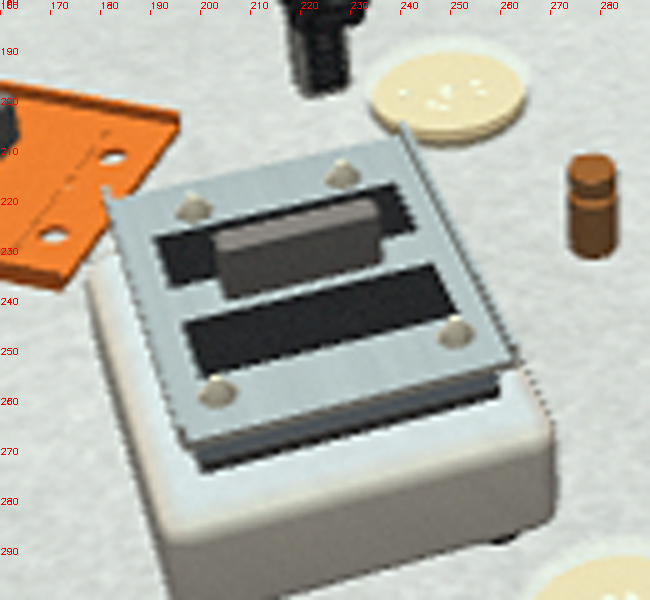

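All four studs look alike, with both barbs lying over each rim. Now a numeric check of the hole plane and the height of each hole.

```bash
python3 - <<'E'
from h import *
import pickle
np.set_printoptions(precision=2,suppress=True)
s=pickle.load(open("s_fin.pkl","rb"));c=cam("wrist",s)
tip=np.array([(367,173.1),(355.9,301.7),(192.1,195.1),(198.4,282.5)])
hol=np.array([(364.1,170),(354,295),(196,191.5),(202,276)])
for px,z0 in ((tip,115),(hol,105)):
    r=least_squares(lambda v:(proj(c,pts(v[:3],v[3]))-px).ravel(),[590,-181,-.19,z0]);print(r.x,r.fun.reshape(-1,2).tolist())
# per-stud tip-over-rim height from pixel offset along vertical direction, tip at 116.7
p,_=fit(c,tip,116.7)
for i in range(4):
    X=pts(p,116.7)[i]
    r=least_squares(lambda v:(proj(c,[X-[0,0,v[0]]])[0]-hol[i]),[8.]);print(i,r.x,r.fun)
# rear corners & edges: rail ends
E
```

```text
[ 590.16 -180.78   -0.19  116.69] [[-0.07984522839808506, 0.00497043778096895], [0.08927139854392863, 0.03897768336310037], [0.05491495891936893, -0.01397480766607373], [-0.05881193717164024, -0.02859342878963389]]
[ 590.75 -180.69   -0.19  107.04] [[0.08713471418792551, 0.14031820615892343], [0.03954060474745802, -0.2756217746020866], [0.054209450745787535, -0.002820309422617129], [-0.19365379529889992, 0.11896291533406611]]
0 [9.06] [-0.48  0.64]
1 [9.27] [-0.64  0.26]
2 [10.98] [-0.27 -0.25]
3 [10.61] [-0.69 -0.3 ]
```

The hole rims sit 9.7 mm below the tips (10 expected when clicked, about 7 if not). The individual holes read 9.1 to 11.0 mm, none near 7, and the arm is clear. Handing in.

```bash
python3 -c "
from plant import *
s=state();print(s['time_s'],s['contact_force']);print(close_job())"
```

```text
30.1 [ 0.84317639 -0.47900031  0.28145541]
the job is handed in; nothing more can be done
None
```

The plate is back on the shaker the right way round, and my checks show all four studs clicked. I handed it in at about 30 s with the arm clear; no verdict was reported.

I lifted the grey plate by its bar, carried it level over the dishes and vial, and laid it on the barbs. I pressed the rear edge centre past its barbs, then pressed the front edge centre until it clicked, then went back to the rear until it clicked.

**What the last checks showed:**
- **Pressing force:** the highest reading was about 20 N at the front and 18 N at the rear, against the 30 N limit.
- **Height at the edges:** after letting go, I felt no contact at 106.0 mm at the front and 106.1 mm at the rear. The estimated clicked height is 105.9 mm.
- **Stud appearance:** the close-up shows both barbs over the rim on each of the four studs.
- **Tips above the plate:** the pictures give 9.7 mm overall, against 10 mm expected when clicked and about 7 mm if not. Per stud it reads 9.1 and 9.3 mm at the rear and 11.0 and 10.6 mm at the front. I take that spread as pixel error of about 1 mm.
- **Other objects:** I never touched the dishes, glassware or orange plate. Those in the last pictures stand where they were, but I did not take a final full-scene view.

While one edge was down and the other was not, the plate tilted about 2° by my estimate.

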